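# Close the polishing tumbler on a buckle

### The job

Put the brass buckle into the barrel of the tumbler. Then close the barrel with its lid: lay the lid in the mouth with its key resting on the rim at least an eighth of a turn away from the notch, turn it round on the rim until the key drops into the notch, push it fully home all round and let go. Leave everything else on the bench where it stands.

Things in the scene. Friction and masses are not known exactly. Their poses are not given: they have to be found in the camera images.
- machine: Inclined barrel tumbler, fixed; origin on the bench under its base. Base slab 53 mm high, from x = -95 to +165 mm and y = -95 to +95 mm in its frame (front towards -x); motor housing 90 x 150 mm behind the barrel, up to 128 mm high. The barrel leans towards the front, 30 degrees from vertical; nothing of the machine stands above its rim.
- barrel: Open dark steel barrel, 130 mm across, 156 mm long. Origin at the centre of the rim's upper face, 235 mm above the bench; z points out of the mouth along the axis, 30 degrees from vertical; x points to the notch, at any angle round the axis. Rim: flat ring, radius 57 to 68 mm. Inner floor 150 mm below the rim. A stiff drive (5 N m) holds the barrel: turning the lid does not turn it.
- notch (a point): The one notch in the barrel's rim, cut right across the ring: 15 to 18 mm wide, 9 mm deep. The point is on the rim's upper face in the middle of the notch, 62.5 mm from the barrel's axis along barrel x.
- lid: Lid, about 0.32 kg, loose on the bench, handle up. Origin at the centre of its seating face (flange underside), z up, x to the key. Flange 136 mm across, 6 mm thick; under it a rubber plug 109 mm across, 14 mm deep, tapered at the end, on which it stands. Seated, its origin and axes coincide with the barrel's; held level with the key on the rim it stands 7 mm proud, plug 7 mm in the mouth.
- handle (a point): Lid handle: straight black bar along lid x through the centre, 84 mm long, 14 mm thick (y), z = 12 to 38 mm above the seating face. The point is its middle, z = 25 mm, on the lid's axis. Two feet under it, 24 mm wide (y), 20 mm long, centred at x = +-30 mm, reach up to z = 13 mm.
- key (a point): The lid's key: one rounded lug 11 mm wide that stands 7 mm down from the flange's underside and reaches out to 75 mm from the centre; an ear of the flange over it shows from above. The point is on the seating face 62.5 mm from the lid's centre along lid x, and meets notch when seated.
- buckle: Flat cast brass buckle frame, 80 mm (x) x 54 mm (y) x 12 mm thick, bars 10 to 11 mm wide, a 6 mm tongue along x over the middle (15 mm high), about 0.12 kg, lying on the bench; origin at the middle of its underside, z up.
- jar: Bystander: amber glass jar, 68 mm across, 85 mm high, origin under its centre.
- can: Bystander: dark steel drink can, 62 mm across, 115 mm high, origin under its centre.
- bottle: Bystander: slim white plastic bottle, 44 mm across, 150 mm high, origin under its centre.
- tin: Bystander: round steel tin, 62 mm across, 58 mm high, origin under its centre.
- hammer: Bystander: hammer 280 mm long lying along its x axis, head at +x, 26 mm high; origin under its middle.
- spanner: Bystander: spanner 190 mm long lying along its x axis; origin under its middle.
- brush: Bystander: brush 170 mm long lying along its x axis; origin under its middle.
- mallet: Bystander: wooden mallet standing on its head, 72 mm across, 240 mm high, origin under its centre.
Not all that is in view belongs to the job. What is meant by the buckle is not pink, and is the smaller of those in its own colour.

How it is judged (in metres and radians):
On the way, in this order (a step that is already met when the one before it is completed fails the run):
1. the buckle lies in the barrel, let go (z of buckle in the frame of barrel between -0.16 and -0.03 m and x of buckle in the frame of barrel between -0.06 and 0.06 m and y of buckle in the frame of barrel between -0.06 and 0.06 m and contact force between the fingers and buckle below 0.1 N), for 0.2 s.
2. the lid lies in the mouth with its key on the rim, well away from the notch (more than 35 mm) (x of lid in the frame of barrel between -0.006 and 0.006 m and y of lid in the frame of barrel between -0.006 and 0.006 m and z of lid in the frame of barrel between 0.0022 and 0.0105 m and angle between the z axis of lid and the z axis of barrel, either way round below 0.11 rad and contact force between lid and barrel above 0.3 N and distance between key and notch above 0.035 m), for 0.2 s.
3. turned on the rim: the key, still riding on it, comes within 22 mm of the notch (x of lid in the frame of barrel between -0.006 and 0.006 m and y of lid in the frame of barrel between -0.006 and 0.006 m and z of lid in the frame of barrel between 0.0022 and 0.0105 m and angle between the z axis of lid and the z axis of barrel, either way round below 0.11 rad and contact force between lid and barrel above 0.3 N and distance between key and notch between 0.0095 and 0.022 m), for 0.02 s.
At the end, for the whole second after the job is handed in: The lid is home: key in the notch (key point within 6 mm of the notch point), flange within 2 mm of the rim and within 0.03 rad of lying flat on it; the buckle is inside the barrel; both are at rest and let go (distance between key and notch below 0.006 m and z of lid in the frame of barrel between -0.002 and 0.002 m and angle between the z axis of lid and the z axis of barrel, either way round below 0.03 rad and z of buckle in the frame of barrel between -0.16 and -0.03 m and x of buckle in the frame of barrel between -0.06 and 0.06 m and y of buckle in the frame of barrel between -0.06 and 0.06 m and contact force between the fingers and lid below 0.1 N and linear speed of lid below 0.02 m/s and linear speed of buckle below 0.03 m/s); the robot touches nothing.
It fails at once if a bystander (jar, can, bottle, tin, hammer, spanner, brush or mallet) is moved or knocked over (over 25 mm) (distance of any of jar, can, bottle, tin, hammer, spanner, brush, mallet from where it was at the start of the episode above 0.025 m).
It also fails if it takes over 64 s, if anything falls off the work surface, if the arm or the gripper's body presses on something with over 40 N, if the wrist force passes 120 N, or if a joint passes its speed limit or range.

### The arm

A 6-joint arm with a two-finger parallel gripper is mounted at the origin on the work surface. World frame = base frame: x ahead of the robot, y to its left, z up, the work surface at z = 0. Lengths are in mm, angles in rad, forces in N, time in s.
With the tool pointing down it reaches from about 350 to 775 mm from the base axis. Payload 7.3 kg.
Tool frame: the origin (TCP) lies at the very end of the fingers, on their centre line; the grasp point (between the pads) lies 19 mm behind it; x points along the fingers, z is the direction in which the jaws open and shut, and the axes are right-handed (so a half turn about x gives the same grasp; the last joint's range is limited). The gripper opens to 92 mm and grips with 3 to 60 N. Pads are 19 mm wide; open, the fingers measure 130 mm over their backs; the gripper's body (75 mm by 190 mm) begins 47 mm behind the grasp point.
Start: joints at [0.971, 0.342, 1.524, -0, 1.275, -0.146], TCP at [230.142, 471.892, 199.841] pointing down, gripper open.
Joint ranges: [-2.53, 2.53], [-0.77, 2.02], [0.04, 2.7], [-1, 4.14], [0.28, 2.66], [-3.11, 3.11]. Speed limits (rad/s): [2.57, 2.57, 3.14, 3.14, 3.14, 3.14].

### API

Orientations are given as [roll, pitch, yaw] about the fixed x, y, z axes, in that order (R = Rz(yaw) Ry(pitch) Rx(roll)).
In Python, from plant import * gives the robot as it stands.
- The arm moves only by the shell command python3 -m creep 'ROWS'. ROWS is JSON, a list of rows, each an object of numbers: "tx", "ty", "tz": the shift along the tool's x, y, z in cm; "wx", "wy", "wz": the turn, a rotation vector about the tool's x, y, z in rad; "gripper": the closure, from -1 (fully open) to 1 (shut). A call has 1 to 8 rows; each row is the pose to reach, as a shift and turn from the pose commanded when the call began, along the tool's axes at that moment; what a row does not reach only later rows make up. A row lasts 1/12 s, in which the tool goes at most 41.7 mm and 7.16 degrees, less where a joint would pass 70% of its speed; a pose out of reach is approached as far as the arm can. A call with a gripper value outside its range is refused whole. The fingers move at their own pace and stop on an object; the grip force is fixed at half the most. Time passes only in rows, so rows that repeat a pose let the fingers close. It gives the time, the measured TCP pose, the force and the opening at its end, in the units of the state.
- get_obs(): the state, without advancing time (a new reading comes with each control period).
- capture(name): name is "side" or "top"; returns a dict with "frame" (400x640x3 uint8, red, green, blue), "z_map" (400x640 float32, mm along the optical axis (not along the pixel's ray), 0 where there is no reading), "vertical_fov" (degrees; the focal length in pixels is half the picture's height over the tangent of half this angle, whatever the lens; pixels are square), "cx", "cy" (the principal point, pixels), "xyz" and "rotation" of the camera in the world. Camera axes: x right, y down, z forward; pixel columns grow to the right and rows downward; lengths in mm; the calibration is good to about 2 mm. A picture is of the moment at which its call begins.
- close_job(): hands the job in, once; it reports no verdict.
The state is a dict: "time": time; "joint_positions": joint angles; "dq": joint speeds; "tau": joint torques, N m; "tool_pos": TCP position; "tcp_rot": TCP orientation; "contact_force": force on the tool from outside, world axes, zero at the start; "moment": the same for the moment, N m; "grip_width": finger opening in mm.
Only numpy, scipy, OpenCV 4.12 (cv2) and the standard library are available. Lean on these libraries where they do the work, as an engineer would, in place of code of your own. Each camera call takes 0.05 s, during which the arm holds its last target.

## Working session

There is one attempt and no reset: what is moved stays moved. The work goes in short steps, Python scripts to look and compute and a shell command to move; the robot and the scene stay as the last step left them, time stands still between calls to the robot, and variables do not carry over. Pictures are saved under pics/ and viewed, and the job is handed in when it is done.

```bash
ls; mkdir -p pics; python3 - <<'E'
from plant import *
import numpy as np, cv2
print(get_obs())
for n in ("top","side"):
    c=capture(n)
    print(n,c["vertical_fov"],c["cx"],c["cy"],c["xyz"],c["rotation"],c["z_map"].min(),c["z_map"].max())
    cv2.imwrite(f"pics/{n}0.png",cv2.cvtColor(c["frame"],cv2.COLOR_RGB2BGR))
    np.savez(f"{n}0.npz",**{k:np.array(v) for k,v in c.items()})
E
```

```text
pics
{'time': 0.0, 'joint_positions': array([ 9.71014064e-01,  3.42720185e-01,  1.52500302e+00, -8.70921879e-06,
        1.27542228e+00, -1.45996128e-01]), 'dq': array([ 1.44763473e-04, -1.38105010e-03,  8.69035946e-05, -1.03125572e-03,
       -1.06388280e-03, -5.11683334e-04]), 'tau': array([ 6.20807623e-04, -4.31233978e+01, -2.44224447e+01,  7.19093322e-02,
        5.58792707e-02, -1.26956065e-04]), 'tool_pos': array([229.86902816, 471.50051219, 199.15120929]), 'tcp_rot': array([ 3.00095965,  1.56924347, -2.16521292]), 'contact_force': array([-0.43096551,  0.01902999,  0.01522088]), 'moment': array([ 0.04165661, -0.07850626, -0.00608334]), 'grip_width': 91.82197203114654}
top 53.55829356776672 323.57765411647557 201.82462306222277 [ 389.85538138 -104.75053123 1209.85925489] [-3.04447896e+00 -1.15957126e-03 -1.59683530e+00] 0.0 2072.1565
side 51.057288419758066 318.84402443900774 198.9801771080139 [408.47101134 635.03762732 960.29601104] [-2.39082074 -0.01499558 -2.98151339] 0.0 3102.3252
```

View pics/top0.png

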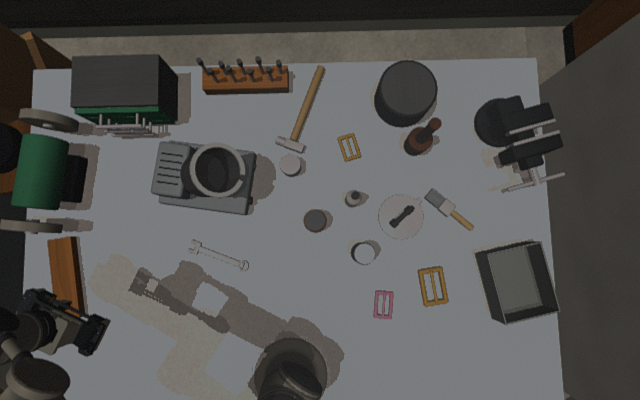

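View pics/side0.png

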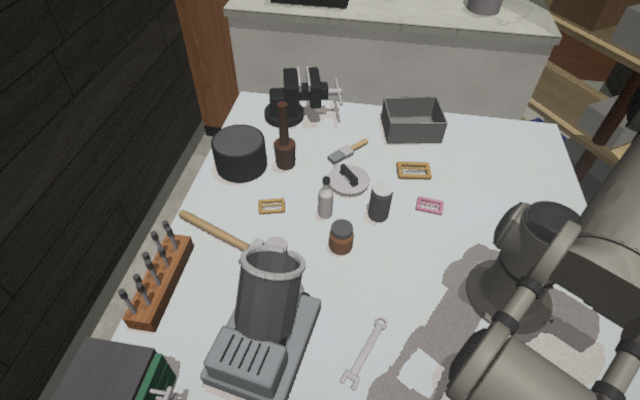

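```bash
cat > h.py <<'E'
import numpy as np, cv2
from scipy.spatial.transform import Rotation as Ro
def load(f): return dict(np.load(f))
def snap(n,tag):
    from plant import capture
    c=capture(n); cv2.imwrite(f"pics/{n}{tag}.png",cv2.cvtColor(c["frame"],cv2.COLOR_RGB2BGR))
    np.savez(f"{n}{tag}.npz",**{k:np.array(v) for k,v in c.items()}); return load(f"{n}{tag}.npz")
def f(c): return 200/np.tan(np.radians(float(c["vertical_fov"]))/2)
def R(c): return Ro.from_euler("xyz",c["rotation"]).as_matrix()
def cloud(c):
    v,u=np.mgrid[0:400,0:640]; z=c["z_map"]
    p=np.stack([(u-c["cx"])/f(c)*z,(v-c["cy"])/f(c)*z,z],-1)
    return p@R(c).T+c["xyz"]
def plane(c,u,v,h):
    d=np.stack([(np.asarray(u,float)-c["cx"])/f(c),(np.asarray(v,float)-c["cy"])/f(c),np.ones(np.shape(u))],-1)@R(c).T
    s=(h-c["xyz"][2])/d[...,2]; return c["xyz"]+d*s[...,None]
def proj(c,p):
    q=(np.atleast_2d(p)-c["xyz"])@R(c); return np.c_[q[:,0]/q[:,2]*f(c)+c["cx"],q[:,1]/q[:,2]*f(c)+c["cy"]]
def crop(c,u0,v0,u1,v1,k,name):
    cv2.imwrite(name,cv2.cvtColor(cv2.resize(c["frame"][v0:v1,u0:u1],None,fx=k,fy=k,interpolation=cv2.INTER_CUBIC),cv2.COLOR_RGB2BGR))
E
python3 - <<'E'
from h import *
t=load("top0.npz");s=load("side0.npz")
for c in (t,s):
    P=cloud(c); 
    m=(c["z_map"]>0)
    print("bench z", [np.round(P[v,u],1) for v,u in ((250,450),(230,280),(330,600) if c is s else (100,340))])
    hsv=cv2.cvtColor(c["frame"],cv2.COLOR_RGB2HSV)
    mk=cv2.inRange(hsv,(10,120,60),(30,255,255))
    n,l,st,ce=cv2.connectedComponentsWithStats(mk)
    for i in range(1,n):
        if st[i,4]>60:
            cn,_=cv2.findContours((l==i).astype(np.uint8),cv2.RETR_EXTERNAL,cv2.CHAIN_APPROX_NONE)
            q=cn[0][:,0,:]; w=plane(c,q[:,0],q[:,1],10)[:,:2]
            r=cv2.minAreaRect(w.astype(np.float32))
            print(st[i],ce[i].round(),[np.round(x,1) for x in r])
crop(t,140,120,270,230,6,"pics/c_mach.png")
crop(t,330,170,490,300,5,"pics/c_lid.png")
crop(s,200,230,340,400,4,"pics/s_mach.png")
E
```

```text
bench z [array([ 351. , -487.9,    2.5]), array([4.249e+02, 2.570e+01, 4.000e-01]), array([ 827.4, -169.2,    1.8])]
[ 20  32  25  37 315] [33. 50.] [array([1011.9,  793. ]), array([132.9,  34.5]), np.float64(28.7)]
[ 203   66   85   24 1418] [246.  79.] [array([904.3, 127. ]), array([ 70.8, 263.6]), np.float64(0.1)]
[ 10 120  16  14 104] [ 18. 125.] [array([769.8, 827.8]), array([53.1, 26. ]), np.float64(50.9)]
[338 134  23  27 192] [349. 147.] [array([ 675.1, -192.1]), array([75.3, 50.7]), np.float64(15.4)]
[  0 169  16  24 260] [  7. 181.] [array([597.2, 854.4]), array([68.1, 45.8]), np.float64(3.0)]
[  48  237   31   73 1481] [ 63. 270.] [array([309.1, 675.3]), array([217.2,  68.9]), np.float64(8.5)]
[419 267  29  39 447] [433. 286.] [array([ 246.5, -428.1]), array([106.2,  71.1]), np.float64(7.6)]
bench z [array([ 140.5, -118.6,    3.2]), array([ 629.7, -110.8,   -1.6]), array([-212. ,   63.3,    1.1])]
[ 175    0   62  126 4573] [207.  53.] [array([ 1164.1, -1111.8]), array([ 275.2, 1196.3]), np.float64(26.7)]
[ 552   32   64   49 1390] [584.  60.] [array([ -526.3, -1346.3]), array([417.7, 265.4]), np.float64(67.7)]
[ 123  235   67   97 1990] [156. 286.] [array([907.4, 110.1]), array([ 86.6, 287. ]), np.float64(4.0)]
```

```bash
python3 - <<'E'
from h import *
t=load("top0.npz");s=load("side0.npz")
crop(t,325,125,375,170,12,"pics/c_b.png")
crop(s,250,140,380,230,6,"pics/s_lid.png")
E
```

```text
(no output)
```

View pics/c_mach.png

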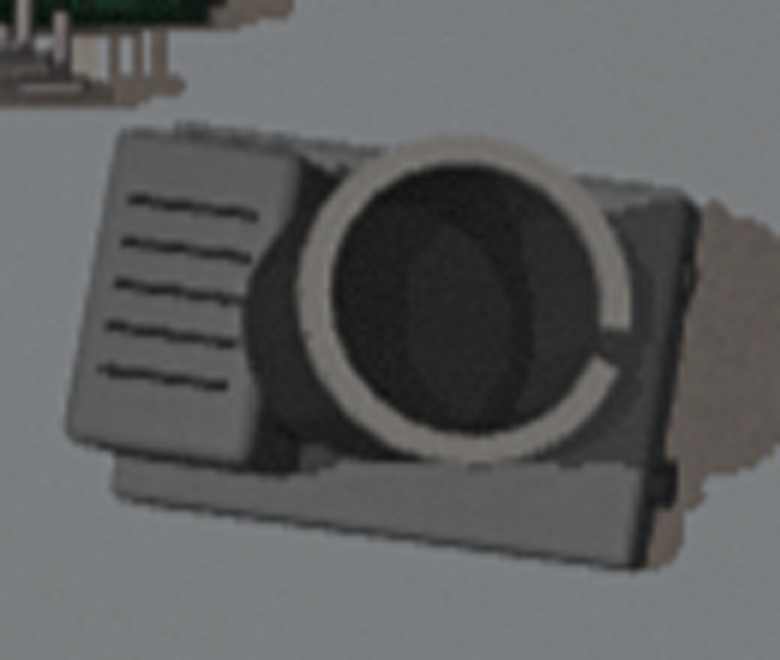

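View pics/s_mach.png

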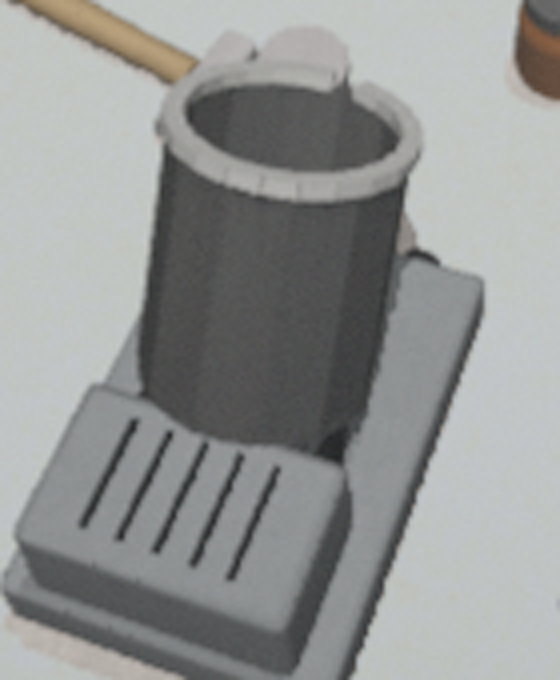

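View pics/c_lid.png

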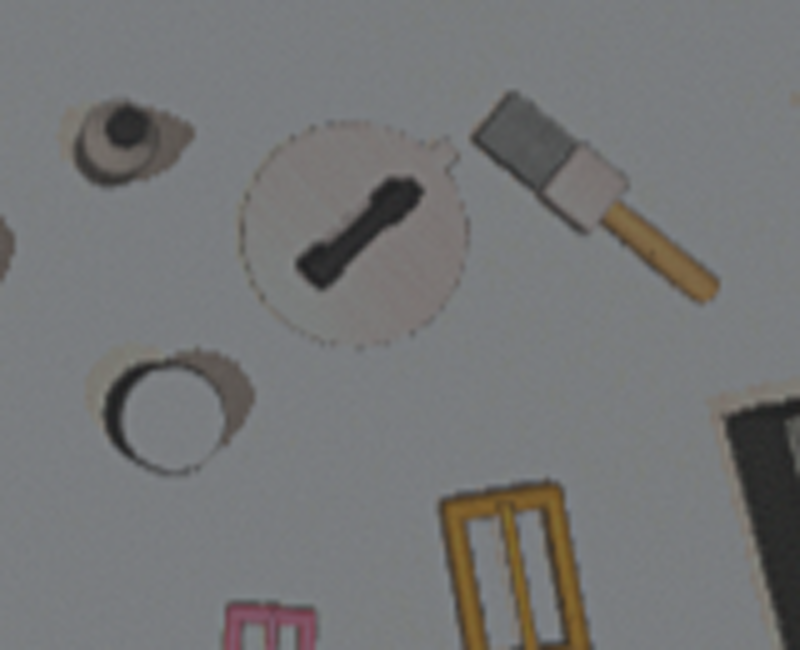

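View pics/c_b.png

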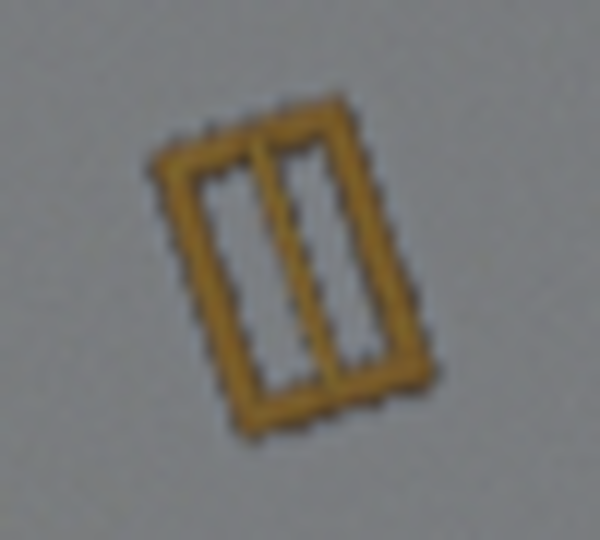

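View pics/s_lid.png

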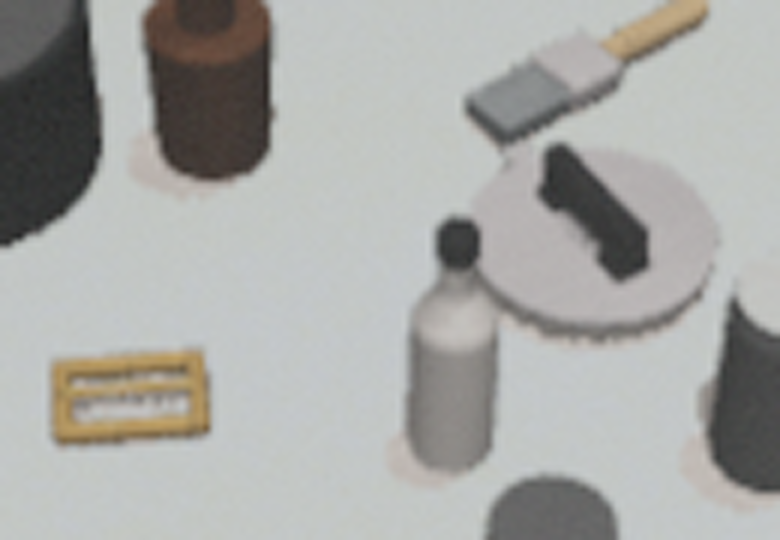

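```bash
python3 - <<'E'
from h import *
t=load("top0.npz");s=load("side0.npz")
def circ(w):
    A=np.c_[2*w,np.ones(len(w))]; b=(w**2).sum(1); x=np.linalg.lstsq(A,b,rcond=None)[0]
    return x[:2],np.sqrt(x[2]+x[:2]@x[:2])
# depth-based tops
P=cloud(t)
for name,(u,v) in dict(bottlecap=(355,195),bottlesh=(350,203),can=(364,254),jar=(315,221),tin=(290,167),lidtop=(385,230),handle=(401,217),mallet=(433,125),pot=(400,90),rim=(196,150),brush=(437,200)).items():
    q=P[v-1:v+2,u-1:u+2].reshape(-1,3); print(name,np.median(q,0).round(1))
# lid: saturation / value mask
g=cv2.cvtColor(t["frame"],cv2.COLOR_RGB2GRAY); hsv=cv2.cvtColor(t["frame"],cv2.COLOR_RGB2HSV)
print("bench hsv",hsv[250,420],"lid",hsv[230,385],"handle",hsv[217,401],"can",hsv[254,364])
Q=P[160:275,340:470]; 
# handle
m=np.zeros((400,640),np.uint8); m[200:236,384:418]=(g[200:236,384:418]<60)
cn,_=cv2.findContours(m,cv2.RETR_EXTERNAL,cv2.CHAIN_APPROX_NONE); q=max(cn,key=len)[:,0,:]
print("handle n",m.sum()); w=plane(t,q[:,0],q[:,1],50)[:,:2]; print("handle rect",cv2.minAreaRect(w.astype(np.float32)))
E
```

```text
bottlecap [ 509.2 -193.6  150.6]
bottlesh [ 493.5 -183.7   91.3]
can [ 350.  -215.8  114.7]
jar [445.3 -83.2  84.7]
tin [607.5 -13.   59.6]
lidtop [ 416.2 -291.1   21.4]
handle [ 452.2 -334.3   52.5]
mallet [ 670.  -387.   241.4]
pot [ 811.9 -335.5  111.4]
rim [660.5 259.8  80.7]
brush [ 502.6 -452.    18.1]
bench hsv [102  10 127] lid [ 90   8 125] handle [120   5  47] can [105  12 128]
handle n 169
handle rect ((456.4248046875, -336.7537536621094), (21.05010223388672, 84.10263061523438), 39.52428436279297)
```

```bash
python3 - <<'E'
from h import *
t=load("top0.npz");s=load("side0.npz")
def circ(w):
    A=np.c_[2*w,np.ones(len(w))]; b=(w**2).sum(1); x=np.linalg.lstsq(A,b,rcond=None)[0]
    return x[:2],np.sqrt(x[2]+x[:2]@x[:2])
for c,nm in((t,"top"),(s,"side")):
    P=cloud(c)
    d=np.hypot(P[...,0]-455,P[...,1]+337)
    near=(d<64); print(nm,"flange z",np.median(P[...,2][near&(P[...,2]<35)]).round(1),"handle top z",np.percentile(P[...,2][near],97).round(1))
    m=((d<85)&(P[...,2]>12)&(P[...,2]<30)).astype(np.uint8)
    cn,_=cv2.findContours(m,cv2.RETR_EXTERNAL,cv2.CHAIN_APPROX_NONE); q=max(cn,key=len)[:,0,:]
    w=plane(c,q[:,0],q[:,1],20)[:,:2]
    ww=w
    for k in range(4):
        cc,r=circ(ww); rr=np.hypot(*(w-cc).T); ww=w[abs(rr-r)<3]
    print(" lid centre",cc.round(1),"r",r.round(1),"n",len(ww))
    far=w[rr>r+3]; print(" ear pts",[(round(float(a)),round(float(b))) for a,b in zip(rr[rr>r+3],np.degrees(np.arctan2(*(far-cc).T[::-1])))])
    hm=near&(P[...,2]>40)
    X=P[hm]; print(" handle pts",hm.sum(),X.mean(0).round(1)); 
    r=cv2.minAreaRect(X[:,:2].astype(np.float32)); print(" ",r)
    # rim: fit plane to points high near barrel
    b=(np.hypot(P[...,0]-620,P[...,1]-180)<140)&(P[...,2]>180)&(P[...,2]<290)
    X=P[b]; print(" hi pts",len(X),X.mean(0).round(1),X.min(0).round(0),X.max(0).round(0))
E
```

```text
top flange z 21.1 handle top z 53.2
 lid centre [ 456.8 -338.7] r 66.5 n 123
 ear pts [(71, -55), (76, -54), (77, -53), (79, -51), (79, -48), (79, -45), (75, -45), (71, -45)]
 handle pts 145 [ 456.8 -338.5   51.8]
  ((456.6678466796875, -339.1153259277344), (14.16112995147705, 84.33583068847656), 40.0656623840332)
 hi pts 1151 [576.2 165.4 225.9] [506.  93. 180.] [642. 256. 272.]
side flange z 21.0 handle top z 53.3
 lid centre [ 459.5 -343. ] r 57.3 n 11
 ear pts [(77, -55), (74, -50), (76, -48), (74, -44), (68, -44), (64, -41), (63, -36), (62, -30), (65, -28), (65, -23), (62, -19), (63, -14), (65, -9), (63, -5), (63, -1), (65, 33), (67, 37), (66, 41), (69, 44), (69, 49), (70, 53), (67, 55), (68, 59), (70, 64), (68, 66), (70, 70), (69, 72), (71, 76), (70, 78), (69, 80), (72, 84), (72, 86), (71, 89), (70, 91), (70, 94), (70, 96), (69, 99), (69, 101), (70, 104), (70, 106), (70, 109), (71, 112), (72, 114), (72, 116), (73, 119), (70, 122), (72, 125), (73, 127), (71, 131), (73, 133), (71, 138), (70, 142), (72, 144), (72, 148), (72, 153), (69, 156), (70, 161), (71, 165), (70, 169), (69, 173), (68, 176), (68, -180), (67, -176), (67, -172), (68, -168), (69, -164), (66, -160), (68, -156), (67, -151), (69, -148), (68, -143), (68, -138), (68, -134), (69, -129), (66, -127), (68, -122), (66, -120), (68, -116), (66, -113), (64, -111), (67, -107), (65, -104), (64, -101), (63, -98), (67, -95), (66, -92), (65, -89), (65, -86), (65, -83), (65, -80), (65, -77), (64, -59), (65, -56), (71, -55)]
 handle pts 129 [ 456.8 -336.6   50.3]
  ((457.47637939453125, -339.2777099609375), (16.73929214477539, 83.38601684570312), 40.830814361572266)
 hi pts 3545 [574.3 191.  218.4] [505.  91. 180.] [642. 258. 271.]
```

```bash
cat >> h.py <<'E'
def circ(w):
    A=np.c_[2*w,np.ones(len(w))]; b=(w**2).sum(1); x=np.linalg.lstsq(A,b,rcond=None)[0]
    return x[:2],np.sqrt(x[2]+x[:2]@x[:2])
E
python3 - <<'E'
from h import *
t=load("top0.npz");s=load("side0.npz")
rng=np.random.default_rng(0)
allX=[]
for c,nm in((t,"top"),(s,"side")):
    P=cloud(c); g=cv2.cvtColor(c["frame"],cv2.COLOR_RGB2GRAY)
    b=(np.hypot(P[...,0]-575,P[...,1]-175)<110)&(P[...,2]>180)&(P[...,2]<290)
    print(nm,np.percentile(g[b],[10,30,50,70,90]))
    b&=g>(90 if nm=="top" else 110)
    X=P[b]; best=0
    for k in range(2000):
        a,d,e=X[rng.choice(len(X),3,replace=False)]; n=np.cross(d-a,e-a); 
        if np.linalg.norm(n)<500: continue
        n/=np.linalg.norm(n)
        if abs(n[2])<.7: continue
        i=abs((X-a)@n)<2.5
        if i.sum()>best: best=i.sum(); I=i
    Y=X[I]; m=Y.mean(0); n=np.linalg.svd(Y-m)[2][2]; n*=np.sign(n[2])
    print(nm,len(X),best,"n",n.round(3),"tilt",np.degrees(np.arccos(n[2])).round(1),"az",np.degrees(np.arctan2(n[1],n[0])).round(1))
    e1=np.cross(n,[0,0,1.]);e1/=np.linalg.norm(e1);e2=np.cross(n,e1)
    w=np.c_[(Y-m)@e1,(Y-m)@e2]; cc,r=circ(w); C=m+cc[0]*e1+cc[1]*e2
    rr=np.hypot(*(w-cc).T); print(" centre",C.round(1),"r",r.round(1),np.percentile(rr,[1,5,50,95,99]).round(1))
    allX.append(Y)
# machine heading: base slab / housing edges by top depth
P=cloud(t)
h=(abs(P[...,2]-128)<5)&(np.hypot(P[...,0]-620,P[...,1]-300)<150)&(P[...,1]>230)
r=cv2.minAreaRect(P[h][:,:2].astype(np.float32)); print("housing",h.sum(),r)
h=(abs(P[...,2]-53)<5)&(np.hypot(P[...,0]-590,P[...,1]-200)<200)
r=cv2.minAreaRect(P[h][:,:2].astype(np.float32)); print("slab",h.sum(),r)
E
```

```text
top [ 37.  55. 104. 111. 114.]
top 677 548 n [-0.082 -0.495  0.865] tilt 30.1 az -99.4
 centre [572.7 152.1 236.7] r 63.0 [57.4 57.9 63.  67.5 68.2]
side [ 70.  80.  84.  91. 164.]
side 983 603 n [-0.082 -0.494  0.866] tilt 30.0 az -99.4
 centre [572.6 152.6 236.5] r 62.9 [55.7 57.1 62.8 68.2 70.2]
housing 1533 ((636.0958251953125, 320.8094177246094), (257.18316650390625, 133.5994110107422), 13.703144073486328)
slab 1582 ((578.8641357421875, 186.5858154296875), (357.5458679199219, 190.06573486328125), 80.65574645996094)
```

```bash
python3 - <<'E'
from h import *
t=load("top0.npz");s=load("side0.npz")
az=np.radians(-99.35); n=np.array([.5*np.cos(az),.5*np.sin(az),np.cos(np.pi/6)]); C=np.array([572.7,152.3,235.5])
e1=np.array([np.cos(az),np.sin(az),0]); e1-=n*(e1@n); e1/=np.linalg.norm(e1); e2=np.cross(n,e1)   # e1 = downhill
for c,nm,th in((t,"top",90),(s,"side",118)):
    P=cloud(c)
    g=cv2.cvtColor(c["frame"],cv2.COLOR_RGB2GRAY)
    an=np.radians(np.arange(0,360,1.0)); prof=[]
    for r in (60,62.5,65):
        X=C+r*(np.cos(an)[:,None]*e1+np.sin(an)[:,None]*e2); u=proj(c,X).astype(np.float32)
        prof.append(cv2.remap(g,u[:,0].copy(),u[:,1].copy(),cv2.INTER_LINEAR).ravel())
    p=np.mean(prof,0); low=np.where(p<(100 if nm=='top' else 125))[0]; print(nm,p[::15].round()); print("low",low, p[low].round())
E
```

```text
top [ 78. 112. 111. 111. 110. 110. 111. 110. 111. 111. 112. 112. 113. 112.
 112. 112. 112. 112. 110. 111. 113. 112. 113.  98.]
low [  0   1 345 346 347 348 349 350 351 352 353 354 355 356 357 358 359] [78. 91. 98. 83. 66. 54. 48. 47. 49. 50. 52. 51. 50. 49. 52. 55. 64.]
side [152. 167. 165. 164. 162. 160. 163. 164. 161. 162. 161. 163. 164. 164.
 164. 161. 162. 161. 163. 162. 164. 162. 164. 174.]
low [] []
```

```bash
python3 - <<'E'
from h import *
t=load("top0.npz");s=load("side0.npz")
az=np.radians(-99.35); n=np.array([.5*np.cos(az),.5*np.sin(az),np.cos(np.pi/6)]); C=np.array([572.7,152.3,235.5])
e1=np.array([np.cos(az),np.sin(az),0]); e1-=n*(e1@n); e1/=np.linalg.norm(e1); e2=np.cross(n,e1)
print(e1,e2)
an=np.radians(np.arange(-25,16,1.0))
for c in(t,s):
  g=cv2.cvtColor(c["frame"],cv2.COLOR_RGB2GRAY)
  for r in (59,62.5,66):
    X=C+r*(np.cos(an)[:,None]*e1+np.sin(an)[:,None]*e2); u=proj(c,X).astype(np.float32)
    print(r,cv2.remap(g,u[:,0].copy(),u[:,1].copy(),cv2.INTER_LINEAR).ravel())
v=t["xyz"]-C; v/=np.linalg.norm(v); print("view top in frame",v@e1,v@e2,v@n)
v=s["xyz"]-C; v/=np.linalg.norm(v); print("view side in frame",v@e1,v@e2,v@n)
crop(s,240,235,310,285,10,"pics/s_rim.png")
E
```

```text
[-0.14069878 -0.85451966 -0.5       ] [ 0.98671431 -0.16246495  0.        ]
59 [111 110 107 108 109 107 107 106 105 105 100  86  70  59  51  45  46  49
  50  49  48  50  53  57  68  79  91 104 115 115 115 115 115 114 113 112
 112 112 112 112 112]
62.5 [111 111 111 111 112 113 114 113 113 108  97  85  67  54  46  48  51  52
  53  52  50  49  52  56  65  80  93 102 111 113 112 111 111 111 111 110
 111 111 111 111 112]
66 [109 109 111 111 108 109 110 113 111 103  96  78  61  51  49  48  49  50
  50  50  50  51  51  55  60  73  87  99 108 115 114 114 114 113 113 113
 113 112 112 111 110]
59 [161 162 162 163 163 163 163 164 166 169 170 169 168 160 152 138 116  97
 112 130 143 154 158 151 143 153 166 170 170 170 170 170 170 170 170 171
 171 171 171 170 170]
62.5 [164 163 164 165 165 164 164 165 166 168 173 179 181 182 183 177 171 149
 122 117 139 159 163 165 157 148 154 163 167 166 166 167 167 167 168 167
 167 166 166 166 167]
66 [169 168 168 168 167 166 164 165 169 172 177 183 187 190 191 192 191 184
 174 147 126 145 166 169 167 161 156 158 165 167 166 165 165 166 167 167
 166 166 166 165 164]
view top in frame -0.23609714932390125 -0.13538418088509335 0.9622521809002046
view side in frame -0.8483489923541444 -0.27135775853175226 0.4546085723524483
```

View pics/s_rim.png

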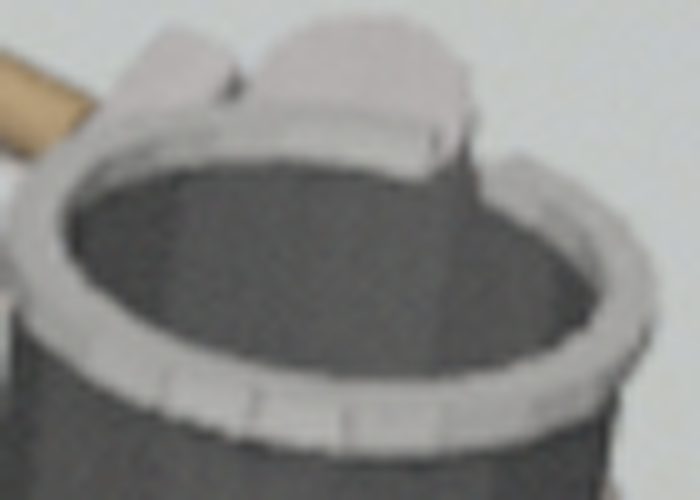

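```bash
cat >> h.py <<'E'
def go(pos,Rt,obs=None):
    """needed shift (cm) and turn in current tool axes"""
    if obs is None:
        from plant import get_obs; obs=get_obs()
    R0=Ro.from_euler("xyz",obs["tcp_rot"]).as_matrix()
    d=R0.T@(np.asarray(pos)-obs["tool_pos"])/10
    w=Ro.from_matrix(R0.T@Rt).as_rotvec()
    print("t=%.2f"%obs["time"],"shift cm",d.round(2),"turn",w.round(3),"q",np.round(obs["joint_positions"],2),"F",obs["contact_force"].round(1),"w",round(obs["grip_width"],1))
def tool(xdir,zdir):
    x=np.asarray(xdir,float);x/=np.linalg.norm(x);z=np.asarray(zdir,float);z=z-x*(z@x);z/=np.linalg.norm(z)
    return np.c_[x,np.cross(z,x),z]
az=np.radians(-99.35); N=np.array([.5*np.cos(az),.5*np.sin(az),np.cos(np.pi/6)]); C=np.array([572.7,152.3,235.8])
E1=np.array([np.cos(az),np.sin(az),0]); E1-=N*(E1@N); E1/=np.linalg.norm(E1); E2=np.cross(N,E1)
NOTCH=-6.5
def rimdir(deg): a=np.radians(deg); return np.cos(a)*E1+np.sin(a)*E2
E
python3 - <<'E'
from h import *
from plant import get_obs
t=load("top0.npz")
hsv=cv2.cvtColor(t["frame"],cv2.COLOR_RGB2HSV)
mk=cv2.inRange(hsv,(10,70,40),(30,255,255)); mk[:, :330]=0; mk[:,370:]=0; mk[:125]=0; mk[170:]=0
cn,_=cv2.findContours(mk,cv2.RETR_EXTERNAL,cv2.CHAIN_APPROX_NONE); q=max(cn,key=len)[:,0,:]
w=plane(t,q[:,0],q[:,1],12)[:,:2]; print(cv2.minAreaRect(w.astype(np.float32)))
s=load("side0.npz"); hsv=cv2.cvtColor(s["frame"],cv2.COLOR_RGB2HSV); mk=cv2.inRange(hsv,(10,60,60),(30,255,255)); mk[:, :245]=0; mk[:,300:]=0; mk[:190]=0; mk[220:]=0
cn,_=cv2.findContours(mk,cv2.RETR_EXTERNAL,cv2.CHAIN_APPROX_NONE); q=max(cn,key=len)[:,0,:]
w=plane(s,q[:,0],q[:,1],10)[:,:2]; print("side",cv2.minAreaRect(w.astype(np.float32)))
o=get_obs(); print(Ro.from_euler("xyz",o["tcp_rot"]).as_matrix().round(3))
for a in (105.4,-74.6):
    a=np.radians(a); Rt=tool([0,0,-1],[np.cos(a),np.sin(a),0]); go([675,-192,400],Rt)
E
```

```text
((674.34619140625, -191.74859619140625), (78.88634490966797, 52.76606750488281), 16.197118759155273)
side ((673.3505859375, -189.71583557128906), (76.140625, 57.354347229003906), 14.731974601745605)
[[-0.001 -0.899  0.438]
 [-0.001  0.438  0.899]
 [-1.     0.    -0.001]]
t=0.10 shift cm [-20.04 -69.09 -40.15] turn [-0.723 -0.001 -0.001] q [ 0.97  0.34  1.52 -0.    1.28 -0.15] F [-0.3 -0.1  0.4] w 91.7
t=0.10 shift cm [-20.04 -69.09 -40.15] turn [ 2.419e+00 -1.000e-03  2.000e-03] q [ 0.97  0.34  1.52 -0.    1.28 -0.15] F [-0.3 -0.1  0.4] w 91.7
```

```bash
python3 -m creep '[{"tx":-20,"gripper":-1},{"tx":-20,"gripper":-1},{"tx":-20,"gripper":-1},{"tx":-20,"gripper":-1},{"tx":-20,"ty":-69,"tz":-40.1,"wx":2.419,"gripper":-1},{"tx":-20,"ty":-69,"tz":-40.1,"wx":2.419,"gripper":-1},{"tx":-20,"ty":-69,"tz":-40.1,"wx":2.419,"gripper":-1},{"tx":-20,"ty":-69,"tz":-40.1,"wx":2.419,"gripper":-1}]'; python3 - <<'E'
from h import *
a=np.radians(-74.6); go([674.5,-191.5,150],tool([0,0,-1],[np.cos(a),np.sin(a),0]))
E
```

```text
t=0.10 shift cm [  4.96 -69.03 -40.09] turn [ 2.419e+00 -1.000e-03  2.000e-03] q [ 0.97  0.34  1.52 -0.    1.28 -0.15] F [-0.3 -0.1  0.4] w 91.7validation failed for argument at $[0]...
```

```bash
python3 -m creep '[{"tx":-20,"ty":0,"tz":0,"wx":0,"wy":0,"wz":0,"gripper":-1}]'; python3 -m creep --help
```

```text
time: 0.18
tool_pos: [227.6, 468.0, 234.1]
tcp_rot: [2.999, 1.554, -2.168]
contact_force: [-0.3, 0.3, -0.9]
grip_width: 91.6invalid input: not JSON, or not a number
```

```bash
python3 -m creep '[{"tx":-16,"ty":0,"tz":0,"wx":0,"wy":0,"wz":0,"gripper":-1},{"tx":-16,"ty":0,"tz":0,"wx":0,"wy":0,"wz":0,"gripper":-1},{"tx":-16,"ty":0,"tz":0,"wx":0,"wy":0,"wz":0,"gripper":-1},{"tx":-16,"ty":-69,"tz":-40,"wx":2.419,"wy":0,"wz":0,"gripper":-1},{"tx":-16,"ty":-69,"tz":-40,"wx":2.419,"wy":0,"wz":0,"gripper":-1},{"tx":-16,"ty":-69,"tz":-40,"wx":2.419,"wy":0,"wz":0,"gripper":-1},{"tx":-16,"ty":-69,"tz":-40,"wx":2.419,"wy":0,"wz":0,"gripper":-1},{"tx":-16,"ty":-69,"tz":-40,"wx":2.419,"wy":0,"wz":0,"gripper":-1}]'; python3 - <<'E'
from h import *
a=np.radians(-74.6); go([674.5,-191.5,150],tool([0,0,-1],[np.cos(a),np.sin(a),0]))
E
```

```text
time: 0.85
tool_pos: [346.6, 297.4, 375.5]
tcp_rot: [3.14, 1.57, -2.657]
contact_force: [0.6, 0.4, 0.4]
grip_width: 91.8
t=0.85 shift cm [ 22.55 -58.55   6.13] turn [ 1.789 -0.     0.   ] q [0.54 0.13 1.32 0.   1.68 0.05] F [0.6 0.4 0.4] w 91.8
```

```bash
python3 -m creep '[{"tx":0,"ty":-58.5,"tz":6.1,"wx":1.789,"wy":0,"wz":0,"gripper":-1},{"tx":0,"ty":-58.5,"tz":6.1,"wx":1.789,"wy":0,"wz":0,"gripper":-1},{"tx":0,"ty":-58.5,"tz":6.1,"wx":1.789,"wy":0,"wz":0,"gripper":-1},{"tx":0,"ty":-58.5,"tz":6.1,"wx":1.789,"wy":0,"wz":0,"gripper":-1},{"tx":0,"ty":-58.5,"tz":6.1,"wx":1.789,"wy":0,"wz":0,"gripper":-1},{"tx":0,"ty":-58.5,"tz":6.1,"wx":1.789,"wy":0,"wz":0,"gripper":-1},{"tx":0,"ty":-58.5,"tz":6.1,"wx":1.789,"wy":0,"wz":0,"gripper":-1},{"tx":0,"ty":-58.5,"tz":6.1,"wx":1.789,"wy":0,"wz":0,"gripper":-1}]'; python3 - <<'E'
from h import *
a=np.radians(-74.6); go([674.5,-191.5,150],tool([0,0,-1],[np.cos(a),np.sin(a),0]))
E
```

```text
time: 1.52
tool_pos: [533.9, 21.2, 375.3]
tcp_rot: [-3.101, 1.57, 2.668]
contact_force: [1.1, 0.6, 0.6]
grip_width: 91.7
t=1.52 shift cm [ 22.52 -11.6   22.72] turn [ 0.788 -0.001  0.   ] q [-0.1   0.29  1.12  0.    1.73  0.41] F [1.1 0.6 0.6] w 91.7
```

```bash
python3 -m creep '[{"tx":0,"ty":-11.6,"tz":22.7,"wx":0.788,"wy":0,"wz":0,"gripper":-1},{"tx":0,"ty":-11.6,"tz":22.7,"wx":0.788,"wy":0,"wz":0,"gripper":-1},{"tx":5,"ty":-11.6,"tz":22.7,"wx":0.788,"wy":0,"wz":0,"gripper":-1},{"tx":22.5,"ty":-11.6,"tz":22.7,"wx":0.788,"wy":0,"wz":0,"gripper":-1},{"tx":22.5,"ty":-11.6,"tz":22.7,"wx":0.788,"wy":0,"wz":0,"gripper":-1},{"tx":22.5,"ty":-11.6,"tz":22.7,"wx":0.788,"wy":0,"wz":0,"gripper":-1},{"tx":22.5,"ty":-11.6,"tz":22.7,"wx":0.788,"wy":0,"wz":0,"gripper":-1},{"tx":22.5,"ty":-11.6,"tz":22.7,"wx":0.788,"wy":0,"wz":0,"gripper":-1}]'; python3 - <<'E'
from h import *
a=np.radians(-74.6); go([674.5,-191.5,2],tool([0,0,-1],[np.cos(a),np.sin(a),0]))
E
```

```text
time: 2.18
tool_pos: [662.9, -170.9, 184.3]
tcp_rot: [-2.319, 1.57, 2.666]
contact_force: [0.3, -0.6, -0.1]
grip_width: 91.4
t=2.18 shift cm [18.23  0.58  2.31] turn [ 0.003 -0.001  0.001] q [-0.36  0.66  1.04  0.    1.45  0.93] F [ 0.3 -0.6 -0.1] w 91.4
```

```bash
python3 -m creep '[{"tx":0,"ty":0.6,"tz":2.3,"wx":0,"wy":0,"wz":0,"gripper":-1},{"tx":4,"ty":0.6,"tz":2.3,"wx":0,"wy":0,"wz":0,"gripper":-1},{"tx":8,"ty":0.6,"tz":2.3,"wx":0,"wy":0,"wz":0,"gripper":-1},{"tx":12,"ty":0.6,"tz":2.3,"wx":0,"wy":0,"wz":0,"gripper":-1},{"tx":14,"ty":0.6,"tz":2.3,"wx":0,"wy":0,"wz":0,"gripper":-1},{"tx":14,"ty":0.6,"tz":2.3,"wx":0,"wy":0,"wz":0,"gripper":-1},{"tx":14,"ty":0.6,"tz":2.3,"wx":0,"wy":0,"wz":0,"gripper":-1}]'; python3 - <<'E'
from h import *
a=np.radians(-74.6); go([674.5,-191.5,2],tool([0,0,-1],[np.cos(a),np.sin(a),0]))
c=snap("top","1"); crop(c,300,100,420,190,6,"pics/t1.png")
E
```

```text
time: 2.77
tool_pos: [674.2, -190.3, 45.4]
tcp_rot: [-2.261, 1.568, 2.726]
contact_force: [0.6, -0.6, 1.4]
grip_width: 91.5
t=2.77 shift cm [4.34 0.01 0.13] turn [ 0.006 -0.002  0.002] q [-0.38  0.8   1.16  0.    1.19  0.91] F [ 0.6 -0.6  1.4] w 91.5
```

View pics/t1.png

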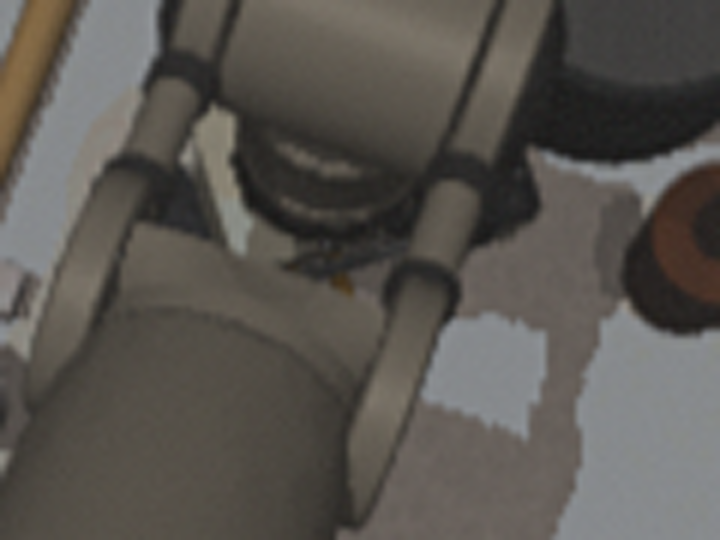

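```bash
python3 -m creep '[{"tx":2,"ty":0,"tz":0.1,"wx":0,"wy":0,"wz":0,"gripper":-1},{"tx":3.5,"ty":0,"tz":0.1,"wx":0,"wy":0,"wz":0,"gripper":-1},{"tx":4,"ty":0,"tz":0.1,"wx":0,"wy":0,"wz":0,"gripper":-1},{"tx":4.2,"ty":0,"tz":0.1,"wx":0,"wy":0,"wz":0,"gripper":-1},{"tx":4.2,"ty":0,"tz":0.1,"wx":0,"wy":0,"wz":0,"gripper":-1}]'; python3 - <<'E'
from h import *
a=np.radians(-74.6); go([674.5,-191.5,2],tool([0,0,-1],[np.cos(a),np.sin(a),0]))
c=snap("side","1"); crop(c,220,150,340,240,6,"pics/s1.png")
E
```

```text
time: 3.23
tool_pos: [676.1, -191.9, 6.3]
tcp_rot: [0.948, 1.568, -0.348]
contact_force: [0.3, -0.5, -0.1]
grip_width: 91.4
t=3.23 shift cm [ 0.43 -0.14 -0.08] turn [ 0.006  0.001 -0.002] q [-0.39  0.84  1.19  0.    1.11  0.91] F [ 0.3 -0.5 -0.1] w 91.4
```

View pics/s1.png

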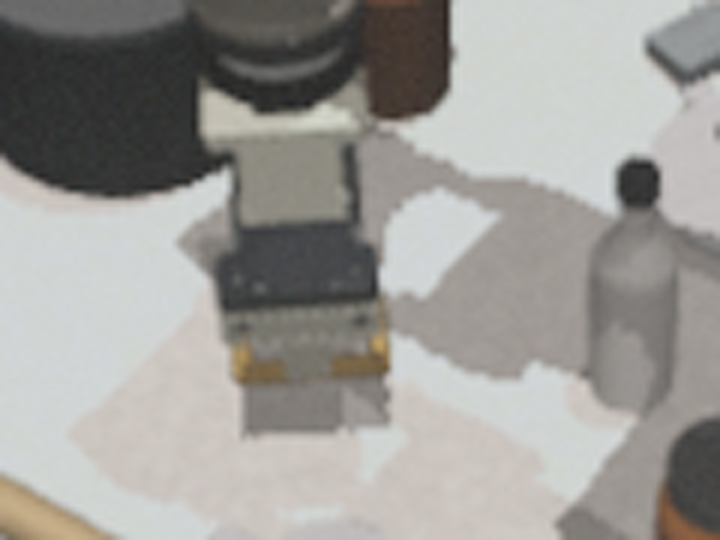

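```bash
python3 -m creep '[{"tx":0.2,"ty":-0.1,"tz":-0.1,"wx":0,"wy":0,"wz":0,"gripper":-1},{"tx":0.4,"ty":-0.1,"tz":-0.1,"wx":0,"wy":0,"wz":0,"gripper":-1},{"tx":0.4,"ty":-0.1,"tz":-0.1,"wx":0,"wy":0,"wz":0,"gripper":0},{"tx":0.4,"ty":-0.1,"tz":-0.1,"wx":0,"wy":0,"wz":0,"gripper":1},{"tx":0.4,"ty":-0.1,"tz":-0.1,"wx":0,"wy":0,"wz":0,"gripper":1},{"tx":0.4,"ty":-0.1,"tz":-0.1,"wx":0,"wy":0,"wz":0,"gripper":1},{"tx":0.4,"ty":-0.1,"tz":-0.1,"wx":0,"wy":0,"wz":0,"gripper":1},{"tx":0.4,"ty":-0.1,"tz":-0.1,"wx":0,"wy":0,"wz":0,"gripper":1}]'; python3 -c "
from h import *
a=np.radians(-74.6); go([674.5,-191.5,2],tool([0,0,-1],[np.cos(a),np.sin(a),0]))"
```

```text
time: 3.95
tool_pos: [673.9, -190.8, 0.6]
tcp_rot: [2.136, 1.571, 0.84]
contact_force: [0.2, -0.2, -0.6]
grip_width: 56.0
t=3.95 shift cm [-0.14  0.04  0.08] turn [ 0.006 -0.    -0.   ] q [-0.39  0.85  1.19  0.    1.1   0.91] F [ 0.2 -0.2 -0.6] w 56.0
```

```bash
python3 -m creep '[{"tx":0,"ty":0,"tz":0,"wx":0,"wy":0,"wz":0,"gripper":1},{"tx":0,"ty":0,"tz":0,"wx":0,"wy":0,"wz":0,"gripper":1},{"tx":0,"ty":0,"tz":0,"wx":0,"wy":0,"wz":0,"gripper":1},{"tx":-2,"ty":0,"tz":0,"wx":0,"wy":0,"wz":0,"gripper":1},{"tx":-4,"ty":0,"tz":0,"wx":0,"wy":0,"wz":0,"gripper":1},{"tx":-8,"ty":0,"tz":0,"wx":0,"wy":0,"wz":0,"gripper":1},{"tx":-12,"ty":0,"tz":0,"wx":0,"wy":0,"wz":0,"gripper":1},{"tx":-12,"ty":0,"tz":0,"wx":0,"wy":0,"wz":0,"gripper":1}]'; python3 - <<'E'
from h import *
a=np.radians(-74.6); go([674.5,-191.5,2],tool([0,0,-1],[np.cos(a),np.sin(a),0]))
c=snap("side","2"); crop(c,220,100,340,240,4,"pics/s2.png")
E
```

```text
time: 4.62
tool_pos: [678.2, -192.5, 130.6]
tcp_rot: [0.92, 1.555, -0.376]
contact_force: [0.4, -0.2, 1.2]
grip_width: 3.1
t=4.62 shift cm [12.85 -0.49 -0.31] turn [ 0.006  0.009 -0.012] q [-0.39  0.72  1.07  0.    1.34  0.91] F [ 0.4 -0.2  1.2] w 3.1
```

View pics/s2.png

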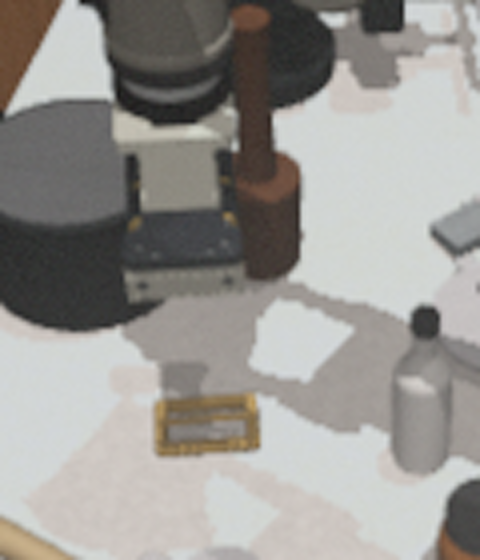

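```bash
python3 - <<'E'
from h import *
s=load("side2.npz"); hsv=cv2.cvtColor(s["frame"],cv2.COLOR_RGB2HSV); mk=cv2.inRange(hsv,(10,60,60),(30,255,255)); mk[:, :245]=0; mk[:,300:]=0; mk[:195]=0; mk[220:]=0
cn,_=cv2.findContours(mk,cv2.RETR_EXTERNAL,cv2.CHAIN_APPROX_NONE); q=max(cn,key=len)[:,0,:]
w=plane(s,q[:,0],q[:,1],10)[:,:2]; print("side",cv2.minAreaRect(w.astype(np.float32)))
P=cloud(s)[mk>0]; print(P.mean(0),len(P))
P=cloud(load("side0.npz"));h=cv2.cvtColor(load("side0.npz")["frame"],cv2.COLOR_RGB2HSV); mk=cv2.inRange(h,(10,60,60),(30,255,255)); mk[:, :245]=0; mk[:,300:]=0; mk[:195]=0; mk[220:]=0
P=P[mk>0];print(P.mean(0),len(P))
E
```

```text
side ((674.10400390625, -189.9333038330078), (75.99227905273438, 57.726318359375), 16.288652420043945)
[ 672.89166144 -186.26456697   14.24289315] 246
[ 674.06784315 -189.24322587   10.59385587] 249
```

```bash
python3 -m creep '[{"tx":0,"ty":-0.4,"tz":-0.1,"wx":0,"wy":0,"wz":0,"gripper":-1},{"tx":0,"ty":-0.4,"tz":-0.1,"wx":0,"wy":0,"wz":0,"gripper":-1},{"tx":0,"ty":-0.4,"tz":-0.1,"wx":0,"wy":0,"wz":0,"gripper":-1},{"tx":0,"ty":-0.4,"tz":-0.1,"wx":0,"wy":0,"wz":0,"gripper":-1},{"tx":2,"ty":-0.4,"tz":-0.1,"wx":0,"wy":0,"wz":0,"gripper":-1},{"tx":4,"ty":-0.4,"tz":-0.1,"wx":0,"wy":0,"wz":0,"gripper":-1},{"tx":6,"ty":-0.4,"tz":-0.1,"wx":0,"wy":0,"wz":0,"gripper":-1},{"tx":8,"ty":-0.4,"tz":-0.1,"wx":0,"wy":0,"wz":0,"gripper":-1}]'; python3 -c "
from h import *
a=np.radians(-74.6); go([673.8,-190.8,1.5],tool([0,0,-1],[np.cos(a),np.sin(a),0]))"
```

```text
time: 5.33
tool_pos: [669.3, -190.7, 38.8]
tcp_rot: [-2.316, 1.569, 2.671]
contact_force: [0.4, 0.2, -0.4]
grip_width: 50.4
t=5.33 shift cm [3.73 0.43 0.13] turn [ 0.006 -0.001  0.001] q [-0.39  0.8   1.18  0.    1.17  0.91] F [ 0.4  0.2 -0.4] w 50.4
```

```bash
python3 -m creep '[{"tx":0,"ty":0.4,"tz":0.1,"wx":0,"wy":0,"wz":0,"gripper":-1},{"tx":0,"ty":0.4,"tz":0.1,"wx":0,"wy":0,"wz":0,"gripper":-1},{"tx":0,"ty":0.4,"tz":0.1,"wx":0,"wy":0,"wz":0,"gripper":-1},{"tx":0,"ty":0.4,"tz":0.1,"wx":0,"wy":0,"wz":0,"gripper":-1},{"tx":0,"ty":0.4,"tz":0.1,"wx":0,"wy":0,"wz":0,"gripper":-1},{"tx":0,"ty":0.4,"tz":0.1,"wx":0,"wy":0,"wz":0,"gripper":-1},{"tx":0,"ty":0.4,"tz":0.1,"wx":0,"wy":0,"wz":0,"gripper":-1}]'; python3 -c "
from h import *
a=np.radians(-74.0); go([673.8,-190.8,1.5],tool([0,0,-1],[np.cos(a),np.sin(a),0]))"
```

```text
time: 5.92
tool_pos: [674.2, -191.0, 41.5]
tcp_rot: [0.983, 1.57, -0.313]
contact_force: [0.1, -0.4, -0.3]
grip_width: 91.4
t=5.92 shift cm [ 4.   -0.04 -0.03] turn [-0.004  0.001 -0.001] q [-0.39  0.8   1.16  0.    1.18  0.91] F [ 0.1 -0.4 -0.3] w 91.4
```

```bash
python3 -m creep '[{"tx":2,"ty":0,"tz":0,"wx":0,"wy":0,"wz":0,"gripper":-1},{"tx":3.5,"ty":0,"tz":0,"wx":0,"wy":0,"wz":0,"gripper":-1},{"tx":4,"ty":0,"tz":0,"wx":0,"wy":0,"wz":0,"gripper":-1},{"tx":4.05,"ty":0,"tz":0,"wx":0,"wy":0,"wz":0,"gripper":-1},{"tx":4.05,"ty":0,"tz":0,"wx":0,"wy":0,"wz":0,"gripper":1},{"tx":4.05,"ty":0,"tz":0,"wx":0,"wy":0,"wz":0,"gripper":1},{"tx":4.05,"ty":0,"tz":0,"wx":0,"wy":0,"wz":0,"gripper":1},{"tx":4.05,"ty":0,"tz":0,"wx":0,"wy":0,"wz":0,"gripper":1}]'; python3 -m creep '[{"tx":0,"ty":0,"tz":0,"wx":0,"wy":0,"wz":0,"gripper":1},{"tx":0,"ty":0,"tz":0,"wx":0,"wy":0,"wz":0,"gripper":1},{"tx":0,"ty":0,"tz":0,"wx":0,"wy":0,"wz":0,"gripper":1},{"tx":0,"ty":0,"tz":0,"wx":0,"wy":0,"wz":0,"gripper":1},{"tx":0,"ty":0,"tz":0,"wx":0,"wy":0,"wz":0,"gripper":1},{"tx":0,"ty":0,"tz":0,"wx":0,"wy":0,"wz":0,"gripper":1},{"tx":0,"ty":0,"tz":0,"wx":0,"wy":0,"wz":0,"gripper":1}]'; python3 - <<'E'
from h import *
a=np.radians(-74.0); go([673.8,-190.8,1.5],tool([0,0,-1],[np.cos(a),np.sin(a),0]))
c=snap("side","3"); crop(c,220,150,340,240,6,"pics/s3.png")
E
```

```text
time: 6.58
tool_pos: [674.5, -191.0, 1.2]
tcp_rot: [0.975, 1.569, -0.321]
contact_force: [0.6, -0.1, -0.5]
grip_width: 69.8
time: 7.17
tool_pos: [673.9, -190.8, 0.1]
tcp_rot: [3.07, 1.571, 1.774]
contact_force: [-0.3, 0.1, 0.2]
grip_width: 23.1
t=7.17 shift cm [-0.14 -0.01 -0.  ] turn [-0.004 -0.    -0.   ] q [-0.39  0.85  1.2   0.    1.1   0.91] F [-0.3  0.1  0.2] w 23.1
```

View pics/s3.png

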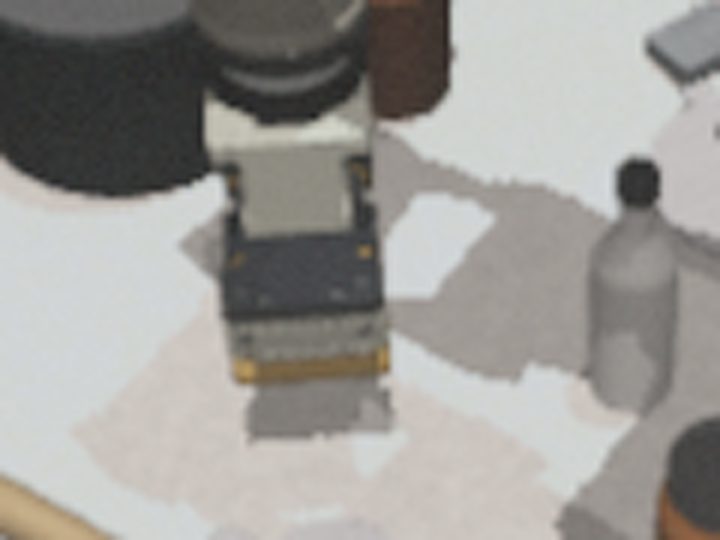

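```bash
python3 - <<'E'
from h import *
for k in ("1","3"):
    s=load(f"side{k}.npz"); P=cloud(s)
    print(k,"proj tcp",proj(s,[674,-191,1]).round(1), "open fingers",proj(s,[[674+.276*46,-191+.961*46*-1*-1,1],[674-.276*46,-191-.961*46,1]]).round(1))
    for v in range(186,230,3):
        print(v,[tuple(P[v,u].round(0).astype(int)) for u in (262,272,282)])
E
```

```text
1 proj tcp [[271.6 207.4]] open fingers [[264.  217.7]
 [278.9 197.6]]
186 [(np.int64(679), np.int64(-139), np.int64(145)), (np.int64(653), np.int64(-149), np.int64(139)), (np.int64(663), np.int64(-287), np.int64(1))]
189 [(np.int64(677), np.int64(-131), np.int64(141)), (np.int64(650), np.int64(-136), np.int64(141)), (np.int64(661), np.int64(-275), np.int64(-1))]
192 [(np.int64(673), np.int64(-118), np.int64(144)), (np.int64(647), np.int64(-123), np.int64(144)), (np.int64(621), np.int64(-130), np.int64(141))]
195 [(np.int64(671), np.int64(-108), np.int64(143)), (np.int64(644), np.int64(-112), np.int64(144)), (np.int64(617), np.int64(-115), np.int64(145))]
198 [(np.int64(668), np.int64(-97), np.int64(143)), (np.int64(642), np.int64(-103), np.int64(142)), (np.int64(617), np.int64(-111), np.int64(137))]
201 [(np.int64(670), np.int64(-101), np.int64(127)), (np.int64(644), np.int64(-108), np.int64(124)), (np.int64(617), np.int64(-112), np.int64(125))]
204 [(np.int64(672), np.int64(-102), np.int64(113)), (np.int64(647), np.int64(-112), np.int64(107)), (np.int64(621), np.int64(-121), np.int
[... 2729 characters left out ...]
), np.int64(-148), np.int64(6)), (np.int64(665), np.int64(-159), np.int64(-1)), (np.int64(634), np.int64(-160), np.int64(5))]
219 [(np.int64(691), np.int64(-140), np.int64(1)), (np.int64(662), np.int64(-145), np.int64(2)), (np.int64(632), np.int64(-149), np.int64(3))]
222 [(np.int64(688), np.int64(-129), np.int64(2)), (np.int64(660), np.int64(-137), np.int64(-2)), (np.int64(631), np.int64(-143), np.int64(-3))]
225 [(np.int64(686), np.int64(-119), np.int64(0)), (np.int64(656), np.int64(-123), np.int64(1)), (np.int64(627), np.int64(-126), np.int64(4))]
228 [(np.int64(682), np.int64(-104), np.int64(4)), (np.int64(655), np.int64(-115), np.int64(-2)), (np.int64(624), np.int64(-114), np.int64(5))]
```

```bash
python3 -m creep '[{"tx":-4,"ty":0,"tz":0,"wx":0,"wy":0,"wz":0,"gripper":0.5},{"tx":-8,"ty":0,"tz":0,"wx":0,"wy":0,"wz":0,"gripper":0.5},{"tx":-12,"ty":0,"tz":0,"wx":0,"wy":0,"wz":0,"gripper":0.5},{"tx":-14,"ty":0,"tz":0,"wx":0,"wy":0,"wz":0,"gripper":0.5},{"tx":-14,"ty":0,"tz":0,"wx":0,"wy":0,"wz":0,"gripper":0.5},{"tx":-14,"ty":0,"tz":0,"wx":0,"wy":0,"wz":0,"gripper":0.5}]'; python3 - <<'E'
from h import *
from plant import get_obs
o=get_obs(); print(o["tool_pos"],o["grip_width"],o["joint_positions"])
c=snap("side","4"); crop(c,220,80,340,240,5,"pics/s4.png")
print(proj(c,o["tool_pos"]).round(1))
E
```

```text
time: 7.72
tool_pos: [674.5, -191.1, 141.7]
tcp_rot: [0.94, 1.568, -0.355]
contact_force: [0.0, 0.5, -0.2]
grip_width: 23.2
[ 674.50433201 -191.05332161  141.70493538] 23.230449474356064 [-3.85263024e-01  7.15596525e-01  1.04765093e+00  9.34949239e-05
  1.37526767e+00  9.10682758e-01]
[[268.1 174.1]]
```

View pics/s4.png

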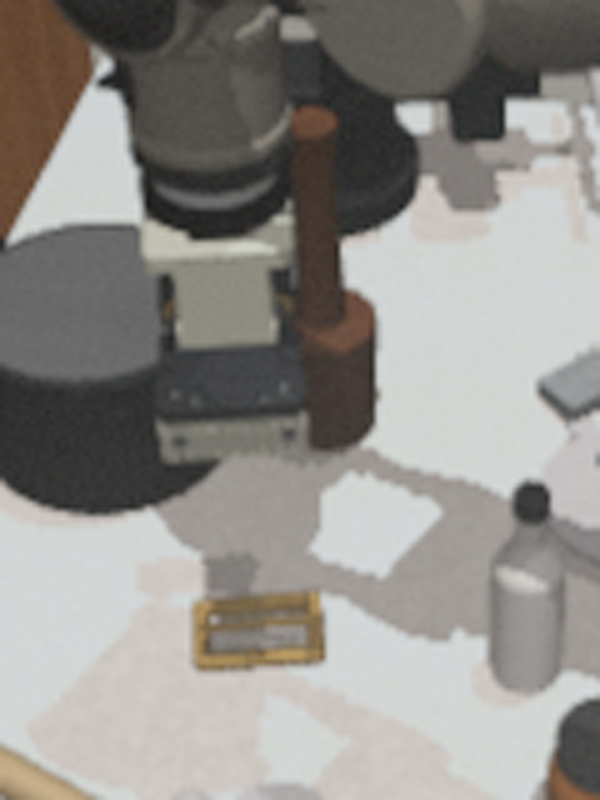

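```bash
python3 - <<'E'
from h import *
s=load("side4.npz"); P=cloud(s)
for v in range(150,176,2):
    print(v,[tuple(P[v,u].round(0).astype(int).tolist()) for u in (256,262,268,274,280)])
E
```

```text
150 [(680, -130, 281), (666, -137, 277), (651, -138, 278), (637, -141, 277), (682, -362, 86)]
152 [(678, -124, 279), (664, -128, 278), (650, -133, 276), (635, -135, 277), (682, -361, 79)]
154 [(677, -119, 277), (662, -120, 278), (648, -125, 276), (633, -126, 278), (619, -130, 277)]
156 [(675, -111, 278), (660, -113, 279), (646, -117, 277), (631, -117, 280), (618, -124, 276)]
158 [(673, -103, 278), (659, -109, 276), (645, -110, 277), (629, -110, 280), (616, -116, 277)]
160 [(671, -97, 278), (657, -101, 277), (643, -104, 276), (627, -102, 280), (615, -112, 274)]
162 [(670, -93, 275), (657, -98, 272), (643, -101, 272), (628, -104, 272), (616, -113, 266)]
164 [(673, -97, 264), (658, -100, 264), (644, -102, 264), (630, -106, 263), (616, -112, 260)]
166 [(673, -96, 259), (661, -106, 252), (647, -111, 249), (632, -113, 250), (618, -117, 248)]
168 [(676, -103, 245), (661, -106, 245), (647, -109, 244), (632, -113, 243), (618, -117, 241)]
170 [(675, -99, 242), (662, -105, 239), (648, -111, 236), (633, -115, 234), (686, -359, 1)]
172 [(752, -308, 28), (740, -331, 9), (724, -345, -1), (704, -348, -1), (684, -352, -1)]
174 [(754, -310, 18), (740, -331, 0), (721, -334, 0), (700, -334, 4), (682, -341, 1)]
```

```bash
python3 -m creep '[{"tx":0,"ty":0,"tz":0,"wx":0,"wy":0,"wz":0,"gripper":-1},{"tx":0,"ty":0,"tz":0,"wx":0,"wy":0,"wz":0,"gripper":-1},{"tx":0,"ty":0,"tz":0,"wx":0,"wy":0,"wz":0,"gripper":-1},{"tx":0,"ty":0,"tz":0,"wx":0,"wy":0,"wz":0,"gripper":-1},{"tx":0,"ty":0,"tz":0,"wx":0,"wy":0,"wz":0,"gripper":-1},{"tx":2,"ty":0,"tz":0,"wx":0,"wy":0,"wz":0,"gripper":-1},{"tx":5,"ty":0,"tz":0,"wx":0,"wy":0,"wz":0,"gripper":-1},{"tx":8,"ty":0,"tz":0,"wx":0,"wy":0,"wz":0,"gripper":-1}]';  python3 -m creep '[{"tx":0,"ty":0,"tz":0,"wx":0,"wy":0,"wz":0,"gripper":-1},{"tx":2,"ty":0,"tz":0,"wx":0,"wy":0,"wz":0,"gripper":-1},{"tx":4,"ty":0,"tz":0,"wx":0,"wy":0,"wz":0,"gripper":-1},{"tx":6,"ty":0,"tz":0,"wx":0,"wy":0,"wz":0,"gripper":-1},{"tx":6.5,"ty":0,"tz":0,"wx":0,"wy":0,"wz":0,"gripper":-1},{"tx":6.7,"ty":0,"tz":0,"wx":0,"wy":0,"wz":0,"gripper":-1},{"tx":6.7,"ty":0,"tz":0,"wx":0,"wy":0,"wz":0,"gripper":-1}]'; python3 - <<'E'
from h import *
from plant import get_obs
o=get_obs(); print(o["tool_pos"],o["contact_force"])
c=snap("side","5"); crop(c,220,150,340,240,6,"pics/s5.png")
P=cloud(c)
for v in range(200,222,1):
    print(v,[tuple(P[v,u].round(0).astype(int).tolist()) for u in (266,269,272,275)])
E
```

```text
time: 8.43
tool_pos: [674.6, -191.1, 60.3]
tcp_rot: [0.944, 1.568, -0.352]
contact_force: [-0.2, 0.6, -0.2]
grip_width: 72.2
time: 9.02
tool_pos: [674.5, -191.1, -5.8]
tcp_rot: [1.005, 1.57, -0.291]
contact_force: [-0.2, 0.2, -0.1]
grip_width: 91.7
[ 674.50793003 -191.06301394   -5.78031857] [-0.21548706  0.17133407 -0.09253431]
200 [(659, -101, 132), (652, -105, 130), (643, -105, 131), (636, -109, 128)]
201 [(658, -98, 132), (650, -100, 132), (643, -103, 129), (635, -105, 129)]
202 [(658, -97, 129), (650, -98, 129), (643, -104, 125), (635, -104, 126)]
203 [(658, -96, 126), (651, -100, 124), (644, -104, 121), (635, -103, 123)]
204 [(660, -101, 117), (652, -104, 115), (644, -105, 115), (637, -108, 113)]
205 [(661, -102, 112), (652, -101, 114), (644, -103, 114), (638, -112, 105)]
206 [(661, -102, 108), (654, -106, 105), (647, -110, 101), (639, -114, 99)]
207 [(663, -108, 96), (655, -108, 98), (647, -111, 96), (639, -111, 97)]
208 [(663, -106, 94), (654, -106, 96), (647, -110, 93), (640, -114, 90)]
209 [(664, -108, 87), (656, -109, 88), (648, -112, 87), (659, -175, 14)]
210 [(684, -165, 16), (663, -130, 59), (655, -132, 59), (659, -173, 12)]
211 [(684, -163, 14), (662, -126, 60), (654, -129, 58), (650, -146, 40)]
212 [(684, -162, 10), (663, -128, 53), (655, -132, 49), (647, -133, 50)]
213 [(683, -160, 8), (664, -130, 45), (656, -132, 45), (647, -132, 46)]
214 [(684, -161, 2), (664, -129, 43), (656, -131, 41), (649, -138, 36)]
215 [(683, -157, 3), (665, -131, 36), (657, -134, 33), (657, -163, 0)]
216 [(683, -154, 1), (674, -157, 0), (665, -158, 0), (657, -161, -1)]
217 [(681, -149, 3), (673, -153, -1), (664, -154, 0), (655, -156, 0)]
218 [(679, -143, 6), (672, -150, -1), (663, -149, 2), (654, -152, 0)]
219 [(680, -143, 0), (671, -145, 0), (663, -148, -2), (653, -148, 0)]
220 [(679, -140, 0), (670, -140, 2), (661, -141, 2), (652, -144, 0)]
221 [(678, -137, -1), (669, -137, 1), (660, -137, 3), (652, -141, 0)]
```

View pics/s5.png

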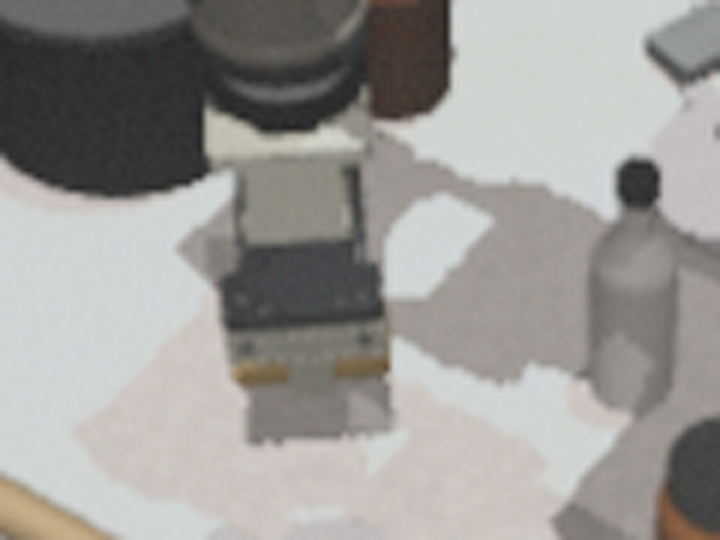

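```bash
python3 -m creep '[{"tx":1,"ty":0,"tz":0,"wx":0,"wy":0,"wz":0,"gripper":-1},{"tx":1.4,"ty":0,"tz":0,"wx":0,"wy":0,"wz":0,"gripper":-1},{"tx":1.4,"ty":0,"tz":0,"wx":0,"wy":0,"wz":0,"gripper":-1},{"tx":1.4,"ty":0,"tz":0,"wx":0,"wy":0,"wz":0,"gripper":-1}]'; python3 - <<'E'
from h import *
from plant import get_obs
o=get_obs(); print(o["tool_pos"],o["contact_force"])
c=snap("side","6"); crop(c,220,150,340,240,6,"pics/s6.png")
P=cloud(c)
for v in range(204,226,1):
    print(v,[tuple(P[v,u].round(0).astype(int).tolist()) for u in (266,269,272,275)])
E
```

```text
time: 9.4
tool_pos: [673.7, -190.7, -21.1]
tcp_rot: [-2.386, 1.57, 2.601]
contact_force: [-0.6, -0.3, -0.5]
grip_width: 92.0
[ 673.68307827 -190.72676723  -21.1051865 ] [-0.56307687 -0.26596584 -0.50141467]
204 [(661, -103, 115), (653, -104, 115), (644, -105, 115), (636, -106, 115)]
205 [(659, -98, 116), (652, -101, 114), (644, -104, 113), (636, -105, 113)]
206 [(660, -98, 112), (652, -102, 109), (645, -104, 108), (635, -100, 114)]
207 [(660, -97, 109), (651, -98, 109), (644, -101, 107), (637, -106, 103)]
208 [(661, -99, 102), (653, -102, 100), (645, -104, 100), (637, -105, 100)]
209 [(661, -100, 97), (653, -101, 97), (645, -103, 97), (639, -112, 88)]
210 [(663, -105, 87), (655, -105, 89), (647, -109, 86), (639, -111, 85)]
211 [(664, -105, 82), (656, -108, 81), (647, -108, 83), (639, -109, 83)]
212 [(664, -105, 78), (656, -108, 77), (648, -110, 75), (640, -110, 77)]
213 [(664, -104, 75), (655, -104, 76), (655, -128, 49), (646, -130, 49)]
214 [(686, -166, -4), (663, -127, 45), (655, -130, 43), (647, -133, 41)]
215 [(684, -159, 0), (664, -127, 41), (655, -129, 40), (648, -133, 37)]
216 [(682, -153, 3), (665, -129, 34), (656, -131, 33), (648, -134, 31)]
217 [(681, -148, 4), (665, -128, 30), (656, -130, 29), (648, -133, 27)]
218 [(681, -149, -2), (666, -131, 22), (657, -131, 24), (648, -133, 24)]
219 [(680, -143, 1), (671, -144, 1), (663, -148, -2), (653, -148, 1)]
220 [(677, -135, 6), (671, -143, -2), (661, -141, 2), (652, -143, 2)]
221 [(677, -134, 2), (668, -134, 5), (660, -138, 1), (651, -139, 2)]
222 [(677, -133, -1), (668, -132, 2), (659, -133, 3), (650, -134, 3)]
223 [(675, -125, 4), (668, -132, -3), (658, -129, 3), (649, -129, 5)]
224 [(674, -121, 4), (666, -125, 1), (658, -129, -1), (649, -128, 1)]
225 [(674, -119, 2), (666, -124, -1), (657, -124, 0), (648, -126, -1)]
```

```bash
python3 -m creep '[{"tx":0.2,"ty":0,"tz":0,"wx":0,"wy":0,"wz":0,"gripper":-1},{"tx":0.3,"ty":0,"tz":0,"wx":0,"wy":0,"wz":0,"gripper":-1},{"tx":0.3,"ty":0,"tz":0,"wx":0,"wy":0,"wz":0,"gripper":-1}]'; python3 -c "
from h import *
a=np.radians(-74.0); go([673.8,-190.8,1.5],tool([0,0,-1],[np.cos(a),np.sin(a),0]))"; python3 -m creep '[{"tx":0.1,"ty":0,"tz":0,"wx":0,"wy":0,"wz":0,"gripper":-1},{"tx":0.1,"ty":0,"tz":0,"wx":0,"wy":0,"wz":0,"gripper":-1}]'
```

```text
time: 9.7
tool_pos: [673.8, -190.8, -24.0]
tcp_rot: [-2.486, 1.571, 2.501]
contact_force: [-0.0, -0.8, -0.1]
grip_width: 91.8
t=9.70 shift cm [-2.55 -0.   -0.  ] turn [-0.004 -0.     0.   ] q [-0.39  0.87  1.21  0.    1.06  0.91] F [-0.  -0.8 -0.1] w 91.8
time: 9.87
tool_pos: [673.8, -190.8, -25.0]
tcp_rot: [-2.728, 1.571, 2.259]
contact_force: [0.1, -0.3, -0.1]
grip_width: 91.8
```

```bash
python3 -m creep '[{"tx":0,"ty":0,"tz":0,"wx":0,"wy":0,"wz":0,"gripper":1},{"tx":0,"ty":0,"tz":0,"wx":0,"wy":0,"wz":0,"gripper":1},{"tx":0,"ty":0,"tz":0,"wx":0,"wy":0,"wz":0,"gripper":1},{"tx":0,"ty":0,"tz":0,"wx":0,"wy":0,"wz":0,"gripper":1},{"tx":0,"ty":0,"tz":0,"wx":0,"wy":0,"wz":0,"gripper":1},{"tx":0,"ty":0,"tz":0,"wx":0,"wy":0,"wz":0,"gripper":1},{"tx":0,"ty":0,"tz":0,"wx":0,"wy":0,"wz":0,"gripper":1},{"tx":0,"ty":0,"tz":0,"wx":0,"wy":0,"wz":0,"gripper":1}]';python3 -m creep '[{"tx":0,"ty":0,"tz":0,"wx":0,"wy":0,"wz":0,"gripper":1},{"tx":0,"ty":0,"tz":0,"wx":0,"wy":0,"wz":0,"gripper":1}]'
```

```text
time: 10.53
tool_pos: [674.0, -191.0, -24.8]
tcp_rot: [0.836, 1.571, -0.46]
contact_force: [0.6, -0.5, -0.9]
grip_width: 53.7
time: 10.7
tool_pos: [674.0, -191.0, -24.8]
tcp_rot: [0.871, 1.57, -0.425]
contact_force: [-0.0, -0.1, 0.6]
grip_width: 53.4
```

```bash
python3 -m creep '[{"tx":-2,"ty":0,"tz":0,"wx":0,"wy":0,"wz":0,"gripper":1},{"tx":-4,"ty":0,"tz":0,"wx":0,"wy":0,"wz":0,"gripper":1},{"tx":-8,"ty":0,"tz":0,"wx":0,"wy":0,"wz":0,"gripper":1},{"tx":-12,"ty":0,"tz":0,"wx":0,"wy":0,"wz":0,"gripper":1},{"tx":-16,"ty":0,"tz":0,"wx":0,"wy":0,"wz":0,"gripper":1},{"tx":-20,"ty":0,"tz":0,"wx":0,"wy":0,"wz":0,"gripper":1},{"tx":-24,"ty":0,"tz":0,"wx":0,"wy":0,"wz":0,"gripper":1},{"tx":-28,"ty":0,"tz":0,"wx":0,"wy":0,"wz":0,"gripper":1}]';python3 -m creep '[{"tx":-4,"ty":0,"tz":0,"wx":0,"wy":0,"wz":0,"gripper":1},{"tx":-8,"ty":0,"tz":0,"wx":0,"wy":0,"wz":0,"gripper":1},{"tx":-8,"ty":0,"tz":0,"wx":0,"wy":0,"wz":0,"gripper":1}]'; python3 - <<'E'
from h import *
a=np.radians(-74.0); go(C+90*N,tool(-N,[np.cos(a),np.sin(a),0]))
c=snap("side","7"); crop(c,200,40,340,220,4,"pics/s7.png")
E
```

```text
time: 11.37
tool_pos: [673.3, -190.4, 257.0]
tcp_rot: [-2.652, 1.57, 2.336]
contact_force: [0.3, -1.1, -1.1]
grip_width: 53.7
time: 11.62
tool_pos: [675.5, -191.3, 345.6]
tcp_rot: [0.93, 1.555, -0.366]
contact_force: [0.4, -0.1, 0.1]
grip_width: 53.7
t=11.62 shift cm [  2.84  -2.51 -31.82] turn [-0.057  0.477  0.224] q [-0.39  0.68  0.58  0.    1.87  0.91] F [ 0.4 -0.1  0.1] w 53.7
```

View pics/s7.png

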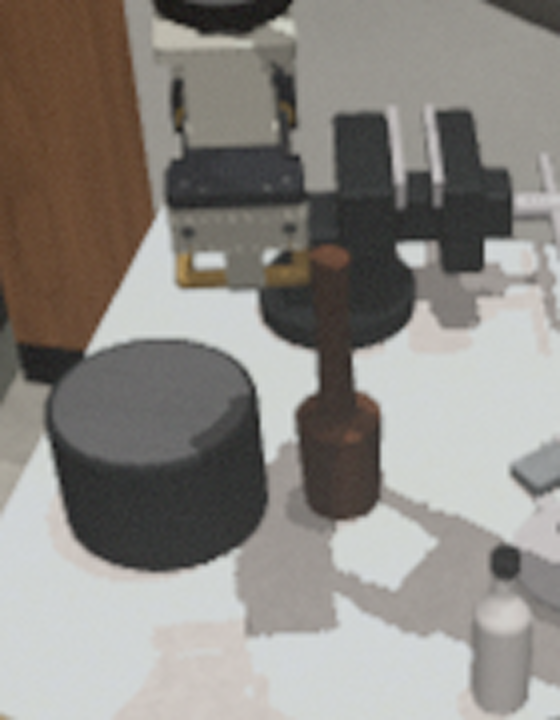

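```bash
python3 -m creep '[{"tx":0,"ty":-1.3,"tz":-16,"wx":-0.057,"wy":0.477,"wz":0.224,"gripper":1},{"tx":0,"ty":-1.3,"tz":-16,"wx":-0.057,"wy":0.477,"wz":0.224,"gripper":1},{"tx":0,"ty":-1.3,"tz":-16,"wx":-0.057,"wy":0.477,"wz":0.224,"gripper":1},{"tx":2,"ty":-2.5,"tz":-31.8,"wx":-0.057,"wy":0.477,"wz":0.224,"gripper":1},{"tx":2.8,"ty":-2.5,"tz":-31.8,"wx":-0.057,"wy":0.477,"wz":0.224,"gripper":1},{"tx":2.8,"ty":-2.5,"tz":-31.8,"wx":-0.057,"wy":0.477,"wz":0.224,"gripper":1},{"tx":2.8,"ty":-2.5,"tz":-31.8,"wx":-0.057,"wy":0.477,"wz":0.224,"gripper":1},{"tx":2.8,"ty":-2.5,"tz":-31.8,"wx":-0.057,"wy":0.477,"wz":0.224,"gripper":1}]'; python3 -m creep '[{"tx":0,"ty":0,"tz":0,"wx":0,"wy":0,"wz":0,"gripper":1},{"tx":0,"ty":0,"tz":0,"wx":0,"wy":0,"wz":0,"gripper":1}]'; python3 - <<'E'
from h import *
a=np.radians(-74.0); go(C+90*N,tool(-N,[np.cos(a),np.sin(a),0]))
c=snap("side","8"); crop(c,190,140,350,300,4,"pics/s8.png")
c=snap("top","8"); crop(c,140,80,300,230,4,"pics/t8.png")
E
```

```text
time: 12.33
tool_pos: [560.7, 111.1, 304.8]
tcp_rot: [2.683, 1.043, 1.444]
contact_force: [1.1, -0.1, -1.0]
grip_width: 53.6
time: 12.5
tool_pos: [562.0, 109.9, 305.9]
tcp_rot: [2.679, 1.044, 1.443]
contact_force: [1.0, -0.5, -1.5]
grip_width: 53.8
t=12.50 shift cm [-0.76  0.44 -0.07] turn [-0.007 -0.011  0.014] q [-0.26  0.34  1.37  0.52  1.52  0.93] F [ 1.  -0.5 -1.5] w 53.8
```

View pics/s8.png

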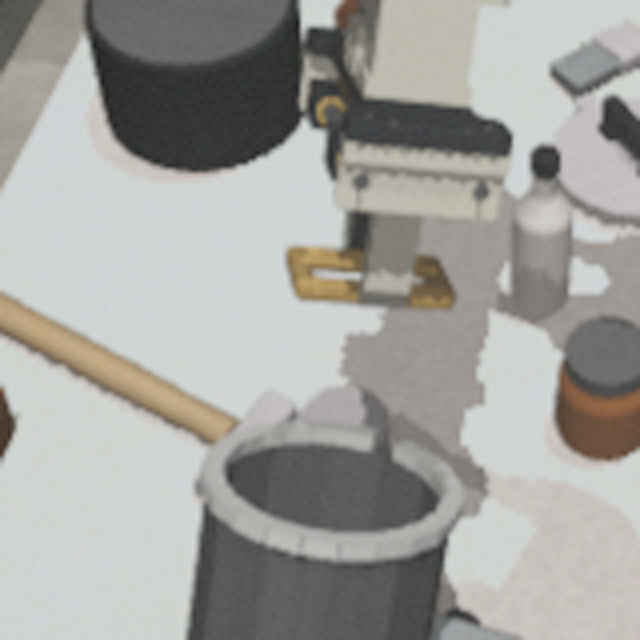

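View pics/t8.png

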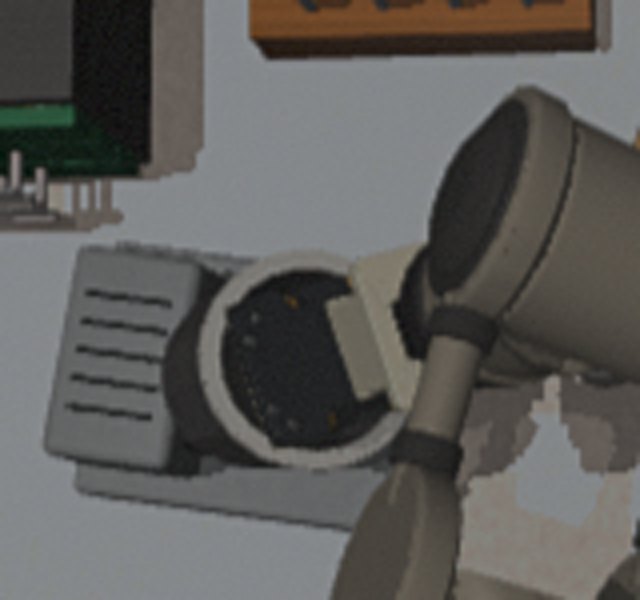

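```bash
python3 - <<'E'
from h import *
from plant import get_obs
o=get_obs(); R0=Ro.from_euler("xyz",o["tcp_rot"]).as_matrix()
c=load("side8.npz"); P=cloud(c); hsv=cv2.cvtColor(c["frame"],cv2.COLOR_RGB2HSV)
m=cv2.inRange(hsv,(10,60,60),(30,255,255)); m[:200]=0;m[218:]=0;m[:,:255]=0;m[:,305:]=0
X=P[(m>0)&(c["z_map"]>0)]; X=X[np.abs(X[:,2]-np.median(X[:,2]))<60]
print("n",len(X),"median",np.median(X,0)); 
Y=(X-o["tool_pos"])@R0; print("in tool frame: pct x",np.percentile(Y[:,0],[5,25,50,75,95]).round(1),"y",np.percentile(Y[:,1],[2,50,98]).round(1),"z",np.percentile(Y[:,2],[2,50,98]).round(1))
# near finger: region px
for v in range(190,217,2): 
    q=(P[v,286]-o["tool_pos"])@R0; print(v,q.round(1), ((P[v,280]-o["tool_pos"])@R0).round(1))
c=load("side7.npz")
E
```

```text
n 295 median [570.36485167 105.76319506 343.51854153]
in tool frame: pct x [-39.2 -36.1 -34.5 -30.5 -26.3] y [-36.4  13.9  39.9] z [-31.1 -24.4  18.5]
190 [-96.6  13.4 -88.4] [-95.6  23.9 -88.2]
192 [-92.9  12.9 -88.2] [-55.9   4.1  24.6]
194 [-76.1   4.8 -47.6] [-51.3   3.3  25.7]
196 [-72.4   4.4 -48.2] [-46.8   2.7  26.4]
198 [-67.9   3.5 -46.5] [-43.    2.4  24.8]
200 [-64.1   3.1 -47. ] [-38.8   1.9  24.3]
202 [-60.2   2.6 -47.3] [-35.6   1.9  21.1]
204 [-55.9   1.8 -46.4] [-39.6   5.5  -2.6]
206 [-51.8   1.2 -45.9] [-45.8  10.1 -31.8]
208 [-47.8   0.7 -46. ] [-42.3   9.8 -33.3]
210 [-43.6   0.  -45.4] [-40.4  10.3 -39.3]
212 [-38.7  -1.  -43.1] [-36.9  10.  -40.7]
214 [-33.4  -2.2 -39.8] [-30.8   8.6 -35.4]
216 [-26.2  -4.3 -31.7] [136.  -68.3 388.4]
```

```bash
python3 - <<'E'
from h import *
a=np.radians(-74.0); go(C-6*N,tool(-N,[np.cos(a),np.sin(a),0]))
E
```

```text
t=12.60 shift cm [ 8.97  0.45 -0.18] turn [-0.009 -0.009  0.012] q [-0.26  0.34  1.36  0.52  1.52  0.93] F [ 0.7  0.1 -0.8] w 53.8
```

```bash
python3 -m creep '[{"tx":2,"ty":0.4,"tz":-0.2,"wx":-0.009,"wy":-0.009,"wz":0.012,"gripper":1},{"tx":5,"ty":0.4,"tz":-0.2,"wx":-0.009,"wy":-0.009,"wz":0.012,"gripper":1},{"tx":8,"ty":0.4,"tz":-0.2,"wx":-0.009,"wy":-0.009,"wz":0.012,"gripper":1},{"tx":9,"ty":0.4,"tz":-0.2,"wx":-0.009,"wy":-0.009,"wz":0.012,"gripper":1},{"tx":9,"ty":0.4,"tz":-0.2,"wx":-0.009,"wy":-0.009,"wz":0.012,"gripper":1},{"tx":9,"ty":0.4,"tz":-0.2,"wx":-0.009,"wy":-0.009,"wz":0.012,"gripper":1}]'; python3 - <<'E'
from h import *
a=np.radians(-74.0); go(C-46*N,tool(-N,[np.cos(a),np.sin(a),0]))
c=snap("side","9"); crop(c,190,170,350,300,5,"pics/s9.png")
E
```

```text
time: 13.1
tool_pos: [573.4, 155.1, 231.4]
tcp_rot: [2.639, 1.046, 1.406]
contact_force: [-0.6, -0.5, -1.2]
grip_width: 53.3
t=13.10 shift cm [ 4.07 -0.03  0.02] turn [ 0.    -0.    -0.001] q [-0.17  0.39  1.49  0.55  1.3   0.9 ] F [-0.6 -0.5 -1.2] w 53.3
```

View pics/s9.png

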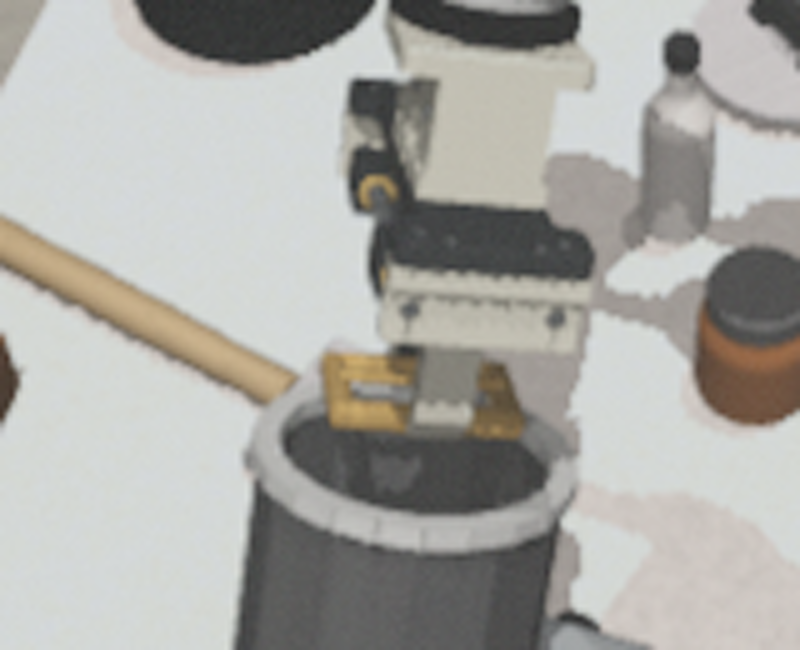

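```bash
python3 -m creep '[{"tx":1,"ty":0,"tz":0,"wx":0,"wy":0,"wz":0,"gripper":1},{"tx":2,"ty":0,"tz":0,"wx":0,"wy":0,"wz":0,"gripper":1},{"tx":3,"ty":0,"tz":0,"wx":0,"wy":0,"wz":0,"gripper":1},{"tx":4,"ty":0,"tz":0,"wx":0,"wy":0,"wz":0,"gripper":1},{"tx":4.2,"ty":0,"tz":0,"wx":0,"wy":0,"wz":0,"gripper":1},{"tx":4.2,"ty":0,"tz":0,"wx":0,"wy":0,"wz":0,"gripper":1}]'; python3 -m creep '[{"tx":0,"ty":0,"tz":0,"wx":0,"wy":0,"wz":0,"gripper":-0.4},{"tx":0,"ty":0,"tz":0,"wx":0,"wy":0,"wz":0,"gripper":-0.4},{"tx":0,"ty":0,"tz":0,"wx":0,"wy":0,"wz":0,"gripper":-0.4},{"tx":0,"ty":0,"tz":0,"wx":0,"wy":0,"wz":0,"gripper":-0.4},{"tx":0,"ty":0,"tz":0,"wx":0,"wy":0,"wz":0,"gripper":-0.4}]'; python3 - <<'E'
from h import *
a=np.radians(-74.0); go(C-46*N,tool(-N,[np.cos(a),np.sin(a),0]))
c=snap("side","10"); crop(c,190,170,350,300,5,"pics/s10.png")
E
```

```text
time: 13.65
tool_pos: [575.5, 177.4, 193.8]
tcp_rot: [2.643, 1.046, 1.411]
contact_force: [-0.9, 1.0, -1.4]
grip_width: 53.6
time: 14.07
tool_pos: [576.4, 176.6, 195.3]
tcp_rot: [2.637, 1.046, 1.404]
contact_force: [0.2, 0.8, 0.1]
grip_width: 64.0
t=14.07 shift cm [-0.14 -0.02  0.11] turn [ 0.001 -0.    -0.002] q [-0.13  0.43  1.54  0.56  1.21  0.89] F [0.2 0.8 0.1] w 64.0
```

View pics/s10.png

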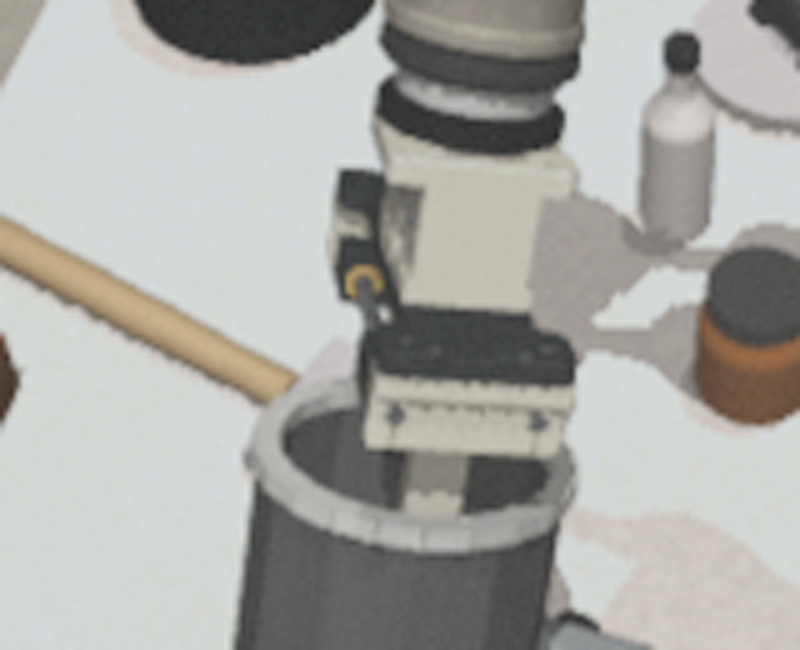

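```bash
python3 -m creep '[{"tx":-3,"ty":0,"tz":0,"wx":0,"wy":0,"wz":0,"gripper":-0.4},{"tx":-6,"ty":0,"tz":0,"wx":0,"wy":0,"wz":0,"gripper":-0.4},{"tx":-10,"ty":0,"tz":0,"wx":0,"wy":0,"wz":0,"gripper":-0.4},{"tx":-14,"ty":0,"tz":0,"wx":0,"wy":0,"wz":0,"gripper":-1},{"tx":-18,"ty":0,"tz":0,"wx":0,"wy":0,"wz":0,"gripper":-1},{"tx":-18,"ty":0,"tz":0,"wx":0,"wy":0,"wz":0,"gripper":-1},{"tx":-18,"ty":0,"tz":0,"wx":0,"wy":0,"wz":0,"gripper":-1}]'; python3 - <<'E'
from h import *
a=np.radians(40); go([457,-338.5,300],tool([0,0,-1],[np.cos(a),np.sin(a),0]))
c=snap("side","11"); crop(c,190,170,350,300,5,"pics/s11.png")
c=snap("top","11"); crop(c,140,100,270,230,5,"pics/t11.png")
E
```

```text
time: 14.7
tool_pos: [562.2, 86.6, 352.6]
tcp_rot: [2.629, 1.047, 1.396]
contact_force: [0.5, -0.0, -0.2]
grip_width: 86.5
t=14.70 shift cm [-17.31 -22.42  33.82] turn [-1.881 -0.057 -0.611] q [-0.3   0.31  1.28  0.52  1.62  0.94] F [ 0.5 -0.  -0.2] w 86.5
```

View pics/s11.png

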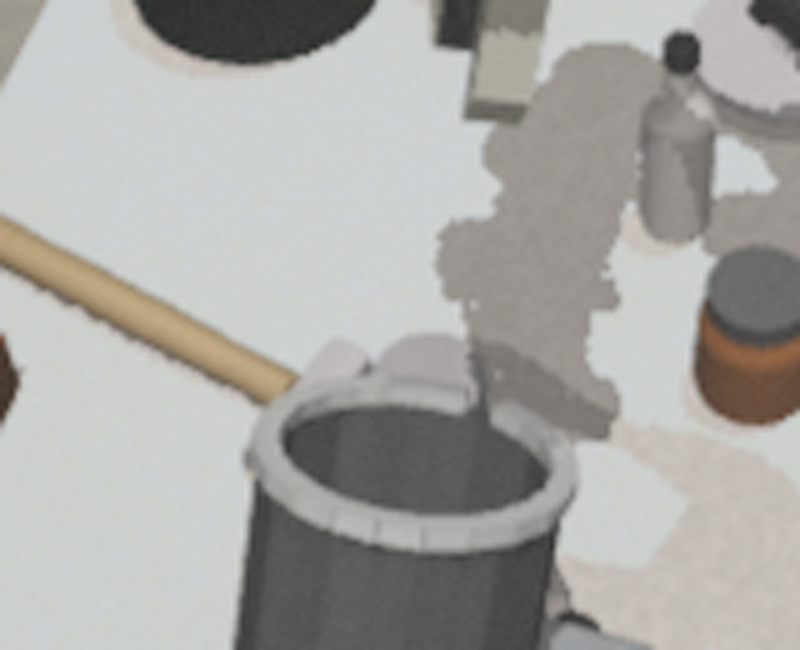

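View pics/t11.png

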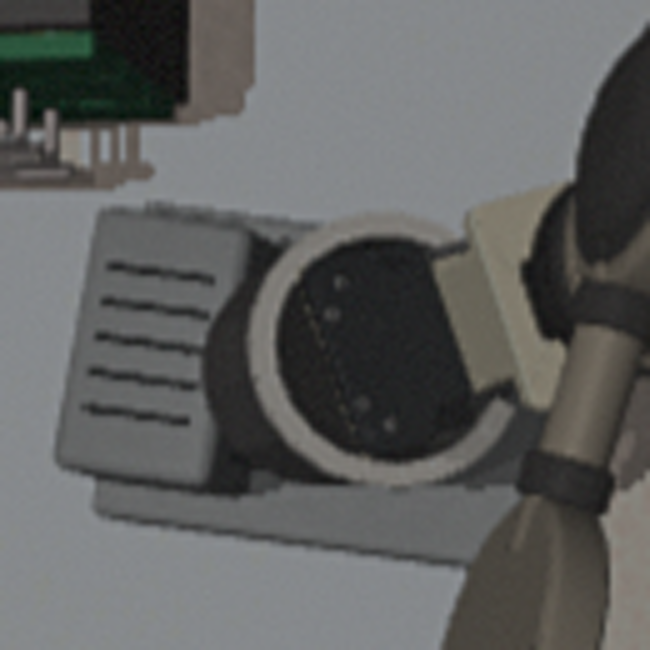

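```bash
python3 -m creep '[{"tx":-17.3,"ty":-22.4,"tz":33.8,"wx":-1.881,"wy":-0.057,"wz":-0.611,"gripper":-1},{"tx":-17.3,"ty":-22.4,"tz":33.8,"wx":-1.881,"wy":-0.057,"wz":-0.611,"gripper":-1},{"tx":-17.3,"ty":-22.4,"tz":33.8,"wx":-1.881,"wy":-0.057,"wz":-0.611,"gripper":-1},{"tx":-17.3,"ty":-22.4,"tz":33.8,"wx":-1.881,"wy":-0.057,"wz":-0.611,"gripper":-1},{"tx":-17.3,"ty":-22.4,"tz":33.8,"wx":-1.881,"wy":-0.057,"wz":-0.611,"gripper":-1},{"tx":-17.3,"ty":-22.4,"tz":33.8,"wx":-1.881,"wy":-0.057,"wz":-0.611,"gripper":-1},{"tx":-17.3,"ty":-22.4,"tz":33.8,"wx":-1.881,"wy":-0.057,"wz":-0.611,"gripper":-1},{"tx":-17.3,"ty":-22.4,"tz":33.8,"wx":-1.881,"wy":-0.057,"wz":-0.611,"gripper":-1}]'; python3 - <<'E'
from h import *
a=np.radians(40); go([457,-338.5,300],tool([0,0,-1],[np.cos(a),np.sin(a),0]))
E
```

```text
time: 15.47
tool_pos: [481.8, -234.5, 308.7]
tcp_rot: [2.15, 1.274, 1.92]
contact_force: [-0.1, -0.1, 0.0]
grip_width: 91.8
t=15.47 shift cm [ -1.78 -10.58  -0.11] turn [-0.921 -0.035 -0.306] q [-0.69  0.46  1.08  0.15  1.85 -0.44] F [-0.1 -0.1  0. ] w 91.8
```

```bash
python3 -m creep '[{"tx":-1.8,"ty":-10.6,"tz":-0.1,"wx":-0.921,"wy":-0.035,"wz":-0.306,"gripper":-1},{"tx":-1.8,"ty":-10.6,"tz":-0.1,"wx":-0.921,"wy":-0.035,"wz":-0.306,"gripper":-1},{"tx":-1.8,"ty":-10.6,"tz":-0.1,"wx":-0.921,"wy":-0.035,"wz":-0.306,"gripper":-1},{"tx":-1.8,"ty":-10.6,"tz":-0.1,"wx":-0.921,"wy":-0.035,"wz":-0.306,"gripper":-1},{"tx":-1.8,"ty":-10.6,"tz":-0.1,"wx":-0.921,"wy":-0.035,"wz":-0.306,"gripper":-1},{"tx":-1.8,"ty":-10.6,"tz":-0.1,"wx":-0.921,"wy":-0.035,"wz":-0.306,"gripper":-1},{"tx":-1.8,"ty":-10.6,"tz":-0.1,"wx":-0.921,"wy":-0.035,"wz":-0.306,"gripper":-1},{"tx":-1.8,"ty":-10.6,"tz":-0.1,"wx":-0.921,"wy":-0.035,"wz":-0.306,"gripper":-1}]';  python3 -m creep '[{"tx":0,"ty":0,"tz":0,"wx":0,"wy":0,"wz":0,"gripper":-1},{"tx":0,"ty":0,"tz":0,"wx":0,"wy":0,"wz":0,"gripper":-1}]'; python3 - <<'E'
from h import *
a=np.radians(40); go([457,-338.5,60],tool([0,0,-1],[np.cos(a),np.sin(a),0]))
c=snap("top","12"); crop(c,160,120,260,220,6,"pics/t12.png")
E
```

```text
time: 16.13
tool_pos: [457.1, -336.3, 300.5]
tcp_rot: [-1.658, 1.57, -0.96]
contact_force: [-0.1, -0.1, 0.4]
grip_width: 91.5
time: 16.3
tool_pos: [456.9, -336.6, 301.3]
tcp_rot: [1.564, 1.57, 2.252]
contact_force: [0.5, 0.2, -0.4]
grip_width: 91.7
t=16.30 shift cm [24.13 -0.17 -0.11] turn [-0.009  0.    -0.   ] q [-0.77  0.37  1.21  0.    1.57 -1.46] F [ 0.5  0.2 -0.4] w 91.7
```

View pics/t12.png

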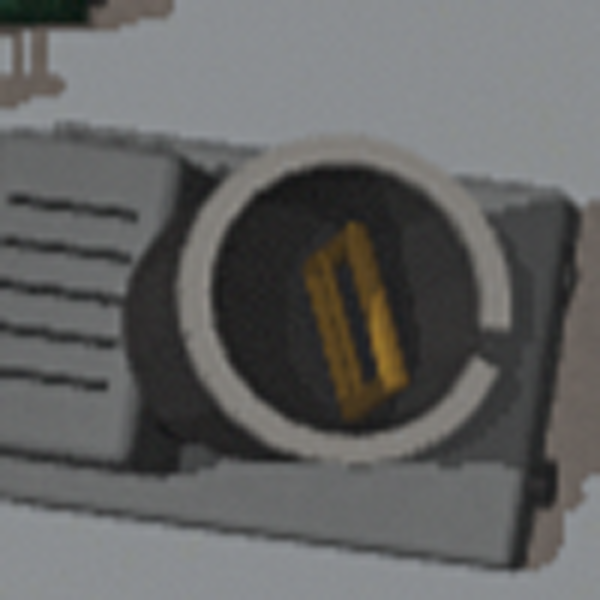

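```bash
python3 - <<'E'
from h import *
c=load("top12.npz"); P=cloud(c); hsv=cv2.cvtColor(c["frame"],cv2.COLOR_RGB2HSV)
m=cv2.inRange(hsv,(10,90,30),(30,255,255)); m[:150]=0;m[192:]=0;m[:,:205]=0;m[:,235:]=0
X=P[(m>0)&(c["z_map"]>0)]-C; Y=np.c_[X@E1,X@E2,X@N]; print(len(Y),np.percentile(Y,[3,50,97],axis=0).round(0))
E
python3 -m creep '[{"tx":4,"ty":-0.2,"tz":-0.1,"wx":-0.009,"wy":0,"wz":0,"gripper":-1},{"tx":8,"ty":-0.2,"tz":-0.1,"wx":-0.009,"wy":0,"wz":0,"gripper":-1},{"tx":12,"ty":-0.2,"tz":-0.1,"wx":-0.009,"wy":0,"wz":0,"gripper":-1},{"tx":16,"ty":-0.2,"tz":-0.1,"wx":-0.009,"wy":0,"wz":0,"gripper":-1},{"tx":20,"ty":-0.2,"tz":-0.1,"wx":-0.009,"wy":0,"wz":0,"gripper":-1},{"tx":24,"ty":-0.2,"tz":-0.1,"wx":-0.009,"wy":0,"wz":0,"gripper":-1},{"tx":24,"ty":-0.2,"tz":-0.1,"wx":-0.009,"wy":0,"wz":0,"gripper":-1},{"tx":24,"ty":-0.2,"tz":-0.1,"wx":-0.009,"wy":0,"wz":0,"gripper":-1}]';  python3 - <<'E'
from h import *
a=np.radians(40); go([457,-338.5,-3],tool([0,0,-1],[np.cos(a),np.sin(a),0]))
c=snap("side","13"); crop(c,290,110,420,240,5,"pics/s13.png")
E
```

```text
298 [[  14.  -32. -138.]
 [  30.    4. -105.]
 [  48.   42.  -81.]]
time: 17.02
tool_pos: [456.9, -339.3, 60.5]
tcp_rot: [1.699, 1.567, 2.397]
contact_force: [-0.4, -0.3, 0.1]
grip_width: 91.9
t=17.02 shift cm [6.35 0.03 0.06] turn [-0.    -0.    -0.004] q [-0.77  0.57  1.58 -0.    1.   -1.47] F [-0.4 -0.3  0.1] w 91.9
```

View pics/s13.png

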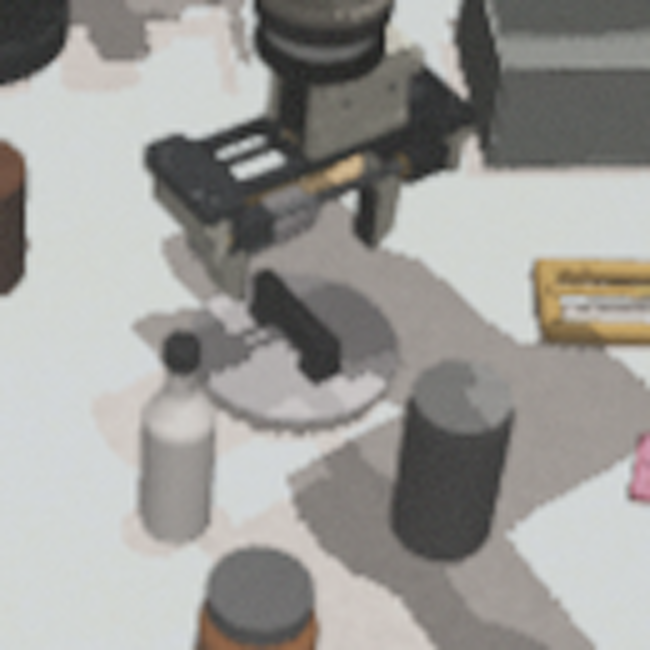

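```bash
python3 -m creep '[{"tx":2,"ty":0,"tz":0.05,"wx":0,"wy":0,"wz":0,"gripper":-1},{"tx":4,"ty":0,"tz":0.05,"wx":0,"wy":0,"wz":0,"gripper":-1},{"tx":5.5,"ty":0,"tz":0.05,"wx":0,"wy":0,"wz":0,"gripper":-1},{"tx":6.3,"ty":0,"tz":0.05,"wx":0,"wy":0,"wz":0,"gripper":-1},{"tx":6.3,"ty":0,"tz":0.05,"wx":0,"wy":0,"wz":0,"gripper":-1},{"tx":6.3,"ty":0,"tz":0.05,"wx":0,"wy":0,"wz":0,"gripper":-1}]';  python3 - <<'E'
from h import *
a=np.radians(40); go([457,-338.5,-3],tool([0,0,-1],[np.cos(a),np.sin(a),0]))
c=snap("side","14"); crop(c,290,110,420,240,5,"pics/s14.png")
E
```

```text
time: 17.57
tool_pos: [459.4, -341.1, 1.2]
tcp_rot: [-1.499, 1.566, -0.8]
contact_force: [-0.1, 0.8, -0.6]
grip_width: 91.8
t=17.57 shift cm [ 0.42  0.35 -0.02] turn [0.001 0.    0.005] q [-0.77  0.65  1.62 -0.    0.86 -1.47] F [-0.1  0.8 -0.6] w 91.8
```

View pics/s14.png

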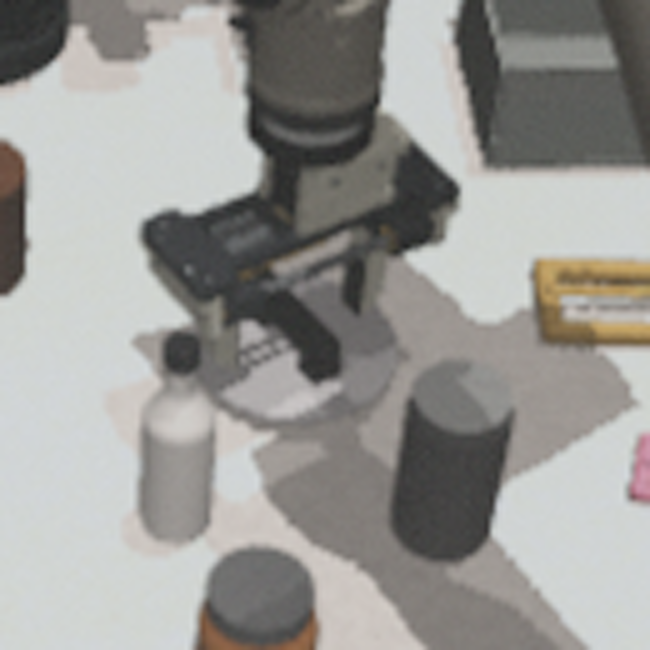

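```bash
python3 -m creep '[{"tx":0,"ty":0,"tz":0,"wx":0,"wy":0,"wz":0,"gripper":-1},{"tx":0,"ty":0,"tz":0,"wx":0,"wy":0,"wz":0,"gripper":-1}]';  python3 - <<'E'
from h import *
a=np.radians(40); go([457,-338.5,-3],tool([0,0,-1],[np.cos(a),np.sin(a),0]))
E
```

```text
time: 17.78
tool_pos: [458.9, -340.7, 0.6]
tcp_rot: [-1.504, 1.566, -0.804]
contact_force: [0.3, 1.2, -0.7]
grip_width: 92.0
t=17.78 shift cm [ 0.36  0.29 -0.01] turn [0.001 0.    0.005] q [-0.77  0.65  1.63 -0.    0.86 -1.47] F [ 0.3  1.2 -0.7] w 92.0
```

```bash
python3 -m creep '[{"tx":0.1,"ty":0,"tz":0,"wx":0,"wy":0,"wz":0,"gripper":-1},{"tx":0.1,"ty":0,"tz":0,"wx":0,"wy":0,"wz":0,"gripper":-1},{"tx":0.1,"ty":0,"tz":0,"wx":0,"wy":0,"wz":0,"gripper":-1},{"tx":0.1,"ty":0,"tz":0,"wx":0,"wy":0,"wz":0,"gripper":-1}]';  python3 - <<'E'
from h import *
a=np.radians(40); go([457,-338.5,-3],tool([0,0,-1],[np.cos(a),np.sin(a),0]))
E
```

```text
time: 18.12
tool_pos: [458.3, -340.1, -1.6]
tcp_rot: [-1.543, 1.568, -0.843]
contact_force: [0.4, -0.8, 0.1]
grip_width: 91.6
t=18.12 shift cm [0.13 0.2  0.  ] turn [0.001 0.    0.002] q [-0.77  0.65  1.63 -0.    0.86 -1.47] F [ 0.4 -0.8  0.1] w 91.6
```

```bash
python3 -m creep '[{"tx":0.05,"ty":0,"tz":0,"wx":0,"wy":0,"wz":0,"gripper":1},{"tx":0.05,"ty":0,"tz":0,"wx":0,"wy":0,"wz":0,"gripper":1},{"tx":0.05,"ty":0,"tz":0,"wx":0,"wy":0,"wz":0,"gripper":1},{"tx":0.05,"ty":0,"tz":0,"wx":0,"wy":0,"wz":0,"gripper":1},{"tx":0.05,"ty":0,"tz":0,"wx":0,"wy":0,"wz":0,"gripper":1},{"tx":0.05,"ty":0,"tz":0,"wx":0,"wy":0,"wz":0,"gripper":1},{"tx":0.05,"ty":0,"tz":0,"wx":0,"wy":0,"wz":0,"gripper":1},{"tx":0.05,"ty":0,"tz":0,"wx":0,"wy":0,"wz":0,"gripper":1}]'; python3 -m creep '[{"tx":0,"ty":0,"tz":0,"wx":0,"wy":0,"wz":0,"gripper":1},{"tx":0,"ty":0,"tz":0,"wx":0,"wy":0,"wz":0,"gripper":1},{"tx":0,"ty":0,"tz":0,"wx":0,"wy":0,"wz":0,"gripper":1},{"tx":0,"ty":0,"tz":0,"wx":0,"wy":0,"wz":0,"gripper":1},{"tx":0,"ty":0,"tz":0,"wx":0,"wy":0,"wz":0,"gripper":1},{"tx":0,"ty":0,"tz":0,"wx":0,"wy":0,"wz":0,"gripper":1},{"tx":0,"ty":0,"tz":0,"wx":0,"wy":0,"wz":0,"gripper":1}]'; python3 - <<'E'
from h import *
a=np.radians(40); go([457,-338.5,-3],tool([0,0,-1],[np.cos(a),np.sin(a),0]))
E
```

```text
time: 18.78
tool_pos: [458.3, -340.1, -2.2]
tcp_rot: [-1.532, 1.568, -0.832]
contact_force: [-0.5, 0.7, -0.3]
grip_width: 42.9
time: 19.37
tool_pos: [458.2, -340.2, -2.2]
tcp_rot: [-1.64, 1.568, -0.94]
contact_force: [-2.3, -0.3, -0.3]
grip_width: 13.4
t=19.37 shift cm [0.08 0.21 0.02] turn [ 0.001 -0.     0.002] q [-0.77  0.65  1.63 -0.    0.86 -1.47] F [-2.3 -0.3 -0.3] w 13.4
```

```bash
cat >> h.py <<'E'
C=np.array([572.7,152.3,235.3])
OX,OY=-16.2,2.1   # lid origin in reported tool frame
def lidgoal(h,theta,dx=0,dy=0):
    lx=rimdir(theta); Rt=tool(-N,np.cross(N,lx)); return C+h*N+dx*E1+dy*E2-Rt@np.array([OX,OY,0]),Rt
def lidnow(obs=None):
    if obs is None:
        from plant import get_obs; obs=get_obs()
    R0=Ro.from_euler("xyz",obs["tcp_rot"]).as_matrix(); p=obs["tool_pos"]+R0@np.array([OX,OY,0])-C
    lx=-R0[:,1]; print("lid by arm: e1 %.1f e2 %.1f z %.1f  theta %.1f tilt %.3f"%(p@E1,p@E2,p@N,np.degrees(np.arctan2(lx@E2,lx@E1)),np.arccos(min(1,-R0[:,0]@N))), "F in (E1,E2,N)",np.round([obs["contact_force"]@k for k in (E1,E2,N)],1))
E
python3 -m creep '[{"tx":-1,"ty":0,"tz":0,"wx":0,"wy":0,"wz":0,"gripper":1},{"tx":-2,"ty":0,"tz":0,"wx":0,"wy":0,"wz":0,"gripper":1},{"tx":-5,"ty":0,"tz":0,"wx":0,"wy":0,"wz":0,"gripper":1},{"tx":-9,"ty":0,"tz":0,"wx":0,"wy":0,"wz":0,"gripper":1},{"tx":-13,"ty":0,"tz":0,"wx":0,"wy":0,"wz":0,"gripper":1},{"tx":-17,"ty":0,"tz":0,"wx":0,"wy":0,"wz":0,"gripper":1},{"tx":-21,"ty":0,"tz":0,"wx":0,"wy":0,"wz":0,"gripper":1},{"tx":-25,"ty":0,"tz":0,"wx":0,"wy":0,"wz":0,"gripper":1}]'; python3 -m creep '[{"tx":-4,"ty":0,"tz":0,"wx":0,"wy":0,"wz":0,"gripper":1},{"tx":-8,"ty":0,"tz":0,"wx":0,"wy":0,"wz":0,"gripper":1},{"tx":-10,"ty":0,"tz":0,"wx":0,"wy":0,"wz":0,"gripper":1},{"tx":-10,"ty":0,"tz":0,"wx":0,"wy":0,"wz":0,"gripper":1},{"tx":-10,"ty":0,"tz":0,"wx":0,"wy":0,"wz":0,"gripper":1}]'; python3 - <<'E'
from h import *
go(*lidgoal(90,NOTCH+55))
c=snap("side","15"); crop(c,270,60,430,220,5,"pics/s15.png")
E
```

```text
time: 20.03
tool_pos: [457.4, -338.9, 250.8]
tcp_rot: [-1.433, 1.568, -0.733]
contact_force: [1.7, -1.4, -4.4]
grip_width: 13.8
time: 20.45
tool_pos: [457.7, -339.2, 348.3]
tcp_rot: [-1.475, 1.567, -0.775]
contact_force: [0.0, 0.1, -4.9]
grip_width: 13.7
t=20.45 shift cm [ 4.89 27.62 37.65] turn [ 0.017 -0.395  0.348] q [-0.77  0.37  1.09 -0.    1.68 -1.47] F [ 0.   0.1 -4.9] w 13.7
```

View pics/s15.png

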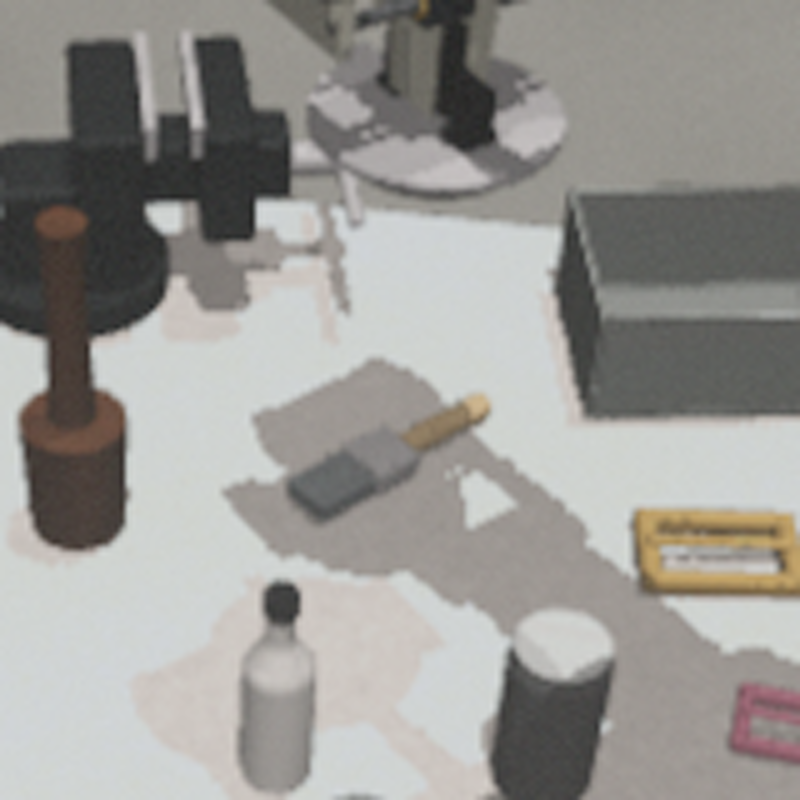

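```bash
python3 -m creep '[{"tx":0,"ty":13.5,"tz":18.5,"wx":0.017,"wy":-0.395,"wz":0.348,"gripper":1},{"tx":0,"ty":13.5,"tz":18.5,"wx":0.017,"wy":-0.395,"wz":0.348,"gripper":1},{"tx":0,"ty":13.5,"tz":18.5,"wx":0.017,"wy":-0.395,"wz":0.348,"gripper":1},{"tx":0,"ty":20,"tz":27.3,"wx":0.017,"wy":-0.395,"wz":0.348,"gripper":1},{"tx":0,"ty":20,"tz":27.3,"wx":0.017,"wy":-0.395,"wz":0.348,"gripper":1},{"tx":0,"ty":20,"tz":27.3,"wx":0.017,"wy":-0.395,"wz":0.348,"gripper":1},{"tx":3,"ty":27.6,"tz":37.6,"wx":0.017,"wy":-0.395,"wz":0.348,"gripper":1},{"tx":4.9,"ty":27.6,"tz":37.6,"wx":0.017,"wy":-0.395,"wz":0.348,"gripper":1}]'; python3 - <<'E'
from h import *
go(*lidgoal(90,NOTCH+55)); lidnow()
E
```

```text
time: 21.17
tool_pos: [535.8, -15.5, 329.5]
tcp_rot: [0.734, 1.045, 1.414]
contact_force: [1.3, 0.1, -4.3]
grip_width: 13.9
t=21.17 shift cm [9.37 5.83 8.19] turn [-0.004 -0.001 -0.004] q [-0.49  0.32  1.32  0.5   1.67 -1.17] F [ 1.3  0.1 -4.3] w 13.9
lid by arm: e1 100.1 e2 -10.7 z 183.5  theta 48.2 tilt 0.004 F in (E1,E2,N) [ 1.9  1.2 -3.8]
```

```bash
python3 -m creep '[{"tx":2,"ty":2.5,"tz":3.5,"wx":0,"wy":0,"wz":0,"gripper":1},{"tx":5,"ty":4.5,"tz":6.5,"wx":0,"wy":0,"wz":0,"gripper":1},{"tx":9.3,"ty":5.8,"tz":8.2,"wx":-0.004,"wy":-0.001,"wz":-0.004,"gripper":1},{"tx":9.3,"ty":5.8,"tz":8.2,"wx":-0.004,"wy":-0.001,"wz":-0.004,"gripper":1},{"tx":9.3,"ty":5.8,"tz":8.2,"wx":-0.004,"wy":-0.001,"wz":-0.004,"gripper":1},{"tx":9.3,"ty":5.8,"tz":8.2,"wx":-0.004,"wy":-0.001,"wz":-0.004,"gripper":1},{"tx":9.3,"ty":5.8,"tz":8.2,"wx":-0.004,"wy":-0.001,"wz":-0.004,"gripper":1}]'; python3 - <<'E'
from h import *
go(*lidgoal(30,NOTCH+55)); lidnow()
c=snap("side","16"); crop(c,190,120,350,280,5,"pics/s16.png")
c=snap("top","16"); crop(c,140,80,300,230,5,"pics/t16.png")
E
```

```text
time: 21.75
tool_pos: [568.2, 111.6, 300.1]
tcp_rot: [0.721, 1.048, 1.406]
contact_force: [0.1, 0.3, -2.7]
grip_width: 13.7
t=21.75 shift cm [6.28 0.16 0.09] turn [ 0.001 -0.     0.001] q [-0.25  0.34  1.38  0.52  1.49 -0.99] F [ 0.1  0.3 -2.7] w 13.7
lid by arm: e1 1.7 e2 0.6 z 92.8  theta 48.6 tilt 0.001 F in (E1,E2,N) [ 1.1  0.  -2.5]
```

View pics/s16.png

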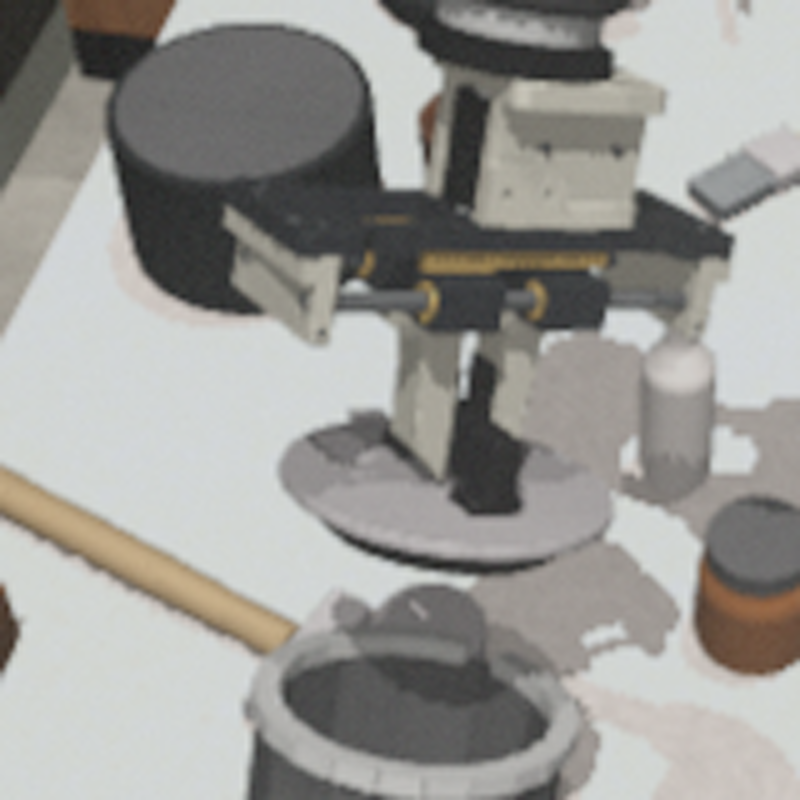

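View pics/t16.png

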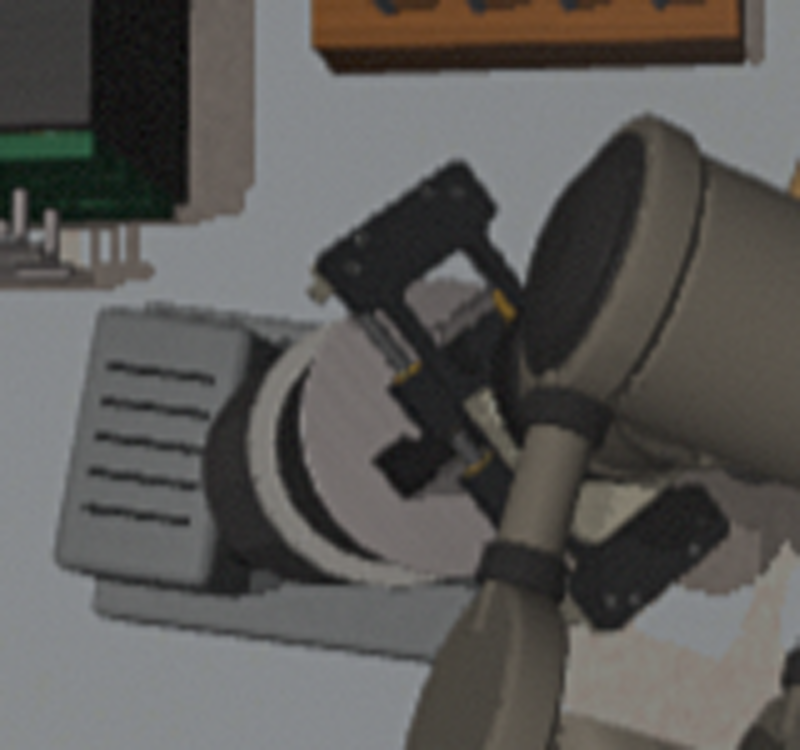

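```bash
python3 - <<'E'
from h import *
from plant import get_obs
o=get_obs(); R0=Ro.from_euler("xyz",o["tcp_rot"]).as_matrix()
for f_ in ("side16","top16"):
    c=load(f_+".npz"); P=cloud(c); Q=(P-o["tool_pos"])@R0
    rad=np.hypot(Q[...,1]-OY,Q[...,2])
    m=(rad<90)&(abs(Q[...,0]+22)<12)&(c["z_map"]>0)
    hs=cv2.cvtColor(c["frame"],cv2.COLOR_RGB2HSV)
    g=hs[...,2]; 
    m&=(g>(75))
    X=Q[m]; A=np.c_[X[:,1],X[:,2],np.ones(len(X))]
    k=np.ones(len(X),bool)
    for i in range(6):
        s=np.linalg.lstsq(A[k],X[k,0],rcond=None)[0]; k=abs(A@s-X[:,0])<3
    print(f_,len(X),k.sum(),"flange top x at centre",(s@[OY,0,1]).round(1),"slopes y,z",s[:2].round(3))
    mm=np.zeros(m.shape,np.uint8); mm[m]=k; 
    cn,_=cv2.findContours(mm,cv2.RETR_EXTERNAL,cv2.CHAIN_APPROX_NONE); q=max(cn,key=cv2.contourArea)[:,0,:]
    # cast to plane of flange top
    d=np.c_[(q[:,0]-c["cx"])/f(c),(q[:,1]-c["cy"])/f(c),np.ones(len(q))]@R(c).T
    p0=o["tool_pos"]+R0@np.array([OX-6,0,0]); n=R0[:,0]; t_=((p0-c["xyz"])@n)/(d@n); W=(c["xyz"]+d*t_[:,None]-o["tool_pos"])@R0
    w=W[:,1:]; r=np.hypot(w[:,0]-OY,w[:,1]); w=w[(r>62)&(r<72)]
    for i in range(3):
        cc,rr=circ(w); w=w[abs(np.hypot(*(w-cc).T)-rr)<2]
    print("  circle y,z",cc.round(1),"r",rr.round(1),len(w))
E
```

```text
side16 1148 1043 flange top x at centre -21.8 slopes y,z [0.003 0.006]
  circle y,z [5.1 2.1] r 67.2 81
top16 1086 1019 flange top x at centre -22.4 slopes y,z [-0.     0.003]
  circle y,z [3.  1.4] r 66.1 70
```

```bash
python3 - <<'E'
from h import *
go(*lidgoal(25,NOTCH+55,1.5,0)); lidnow()
E
```

```text
t=21.85 shift cm [ 6.88  0.13 -0.08] turn [0.001 0.001 0.003] q [-0.25  0.34  1.38  0.52  1.49 -0.99] F [ 0.7  0.4 -4.7] w 13.6
lid by arm: e1 1.7 e2 1.2 z 93.8  theta 48.6 tilt 0.003 F in (E1,E2,N) [ 1.9  0.6 -4.4]
```

```bash
python3 -m creep '[{"tx":2,"ty":0.1,"tz":-0.1,"wx":0,"wy":0,"wz":0,"gripper":1},{"tx":4,"ty":0.1,"tz":-0.1,"wx":0,"wy":0,"wz":0,"gripper":1},{"tx":6,"ty":0.1,"tz":-0.1,"wx":0,"wy":0,"wz":0,"gripper":1},{"tx":6.8,"ty":0.1,"tz":-0.1,"wx":0,"wy":0,"wz":0,"gripper":1},{"tx":6.8,"ty":0.1,"tz":-0.1,"wx":0,"wy":0,"wz":0,"gripper":1},{"tx":6.8,"ty":0.1,"tz":-0.1,"wx":0,"wy":0,"wz":0,"gripper":1},{"tx":6.8,"ty":0.1,"tz":-0.1,"wx":0,"wy":0,"wz":0,"gripper":1}]'; python3 - <<'E'
from h import *
c=snap("side","17"); crop(c,220,200,320,290,8,"pics/s17.png")
go(*lidgoal(13,NOTCH+55,1.5,0)); lidnow()
E
```

```text
time: 22.43
tool_pos: [573.7, 145.0, 243.5]
tcp_rot: [0.713, 1.048, 1.398]
contact_force: [0.3, 0.1, -4.1]
grip_width: 13.9
t=22.48 shift cm [ 1.38 -0.02 -0.11] turn [0.003 0.003 0.004] q [-0.19  0.38  1.47  0.54  1.33 -1.01] F [ 0.2  0.6 -4.5] w 13.6
lid by arm: e1 0.5 e2 0.4 z 26.8  theta 48.7 tilt 0.005 F in (E1,E2,N) [ 1.7  0.1 -4.2]
```

View pics/s17.png

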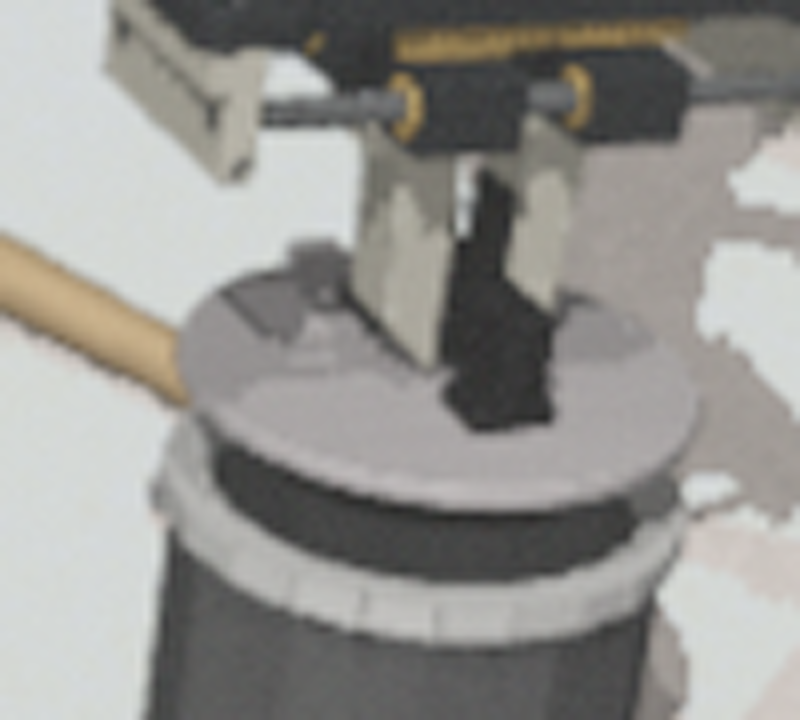

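```bash
cat >> h.py <<'E'
def circ_plane(c,p0,n,m,r0,r1,ctr,a,b,rfix=None):
    """outer contour of mask m cast on plane, circle fit, in (a,b) axes about ctr"""
    cn,_=cv2.findContours(m.astype(np.uint8),cv2.RETR_EXTERNAL,cv2.CHAIN_APPROX_NONE); q=max(cn,key=cv2.contourArea)[:,0,:]
    d=np.c_[(q[:,0]-c["cx"])/f(c),(q[:,1]-c["cy"])/f(c),np.ones(len(q))]@R(c).T
    t_=((p0-c["xyz"])@n)/(d@n); W=c["xyz"]+d*t_[:,None]-ctr; w=np.c_[W@a,W@b]
    r=np.hypot(*w.T); w=w[(r>r0)&(r<r1)]
    for i in range(4):
        cc,rr=circ(w); w=w[abs(np.hypot(*(w-cc).T)-rr)<1.8]
    return cc.round(1),rr.round(1),len(w),np.unique((np.degrees(np.arctan2(*(w-cc).T[::-1]))//30*30).astype(int))
E
python3 - <<'E'
from h import *
c=load("side17.npz"); P=cloud(c); X=P-C; z=X@N; r=np.hypot(X@E1,X@E2); g=cv2.cvtColor(c["frame"],cv2.COLOR_RGB2GRAY)
ht=np.median(z[(r<60)&(z>25)&(z<45)&(g>110)]); print("flange top h",ht.round(1))
m=(r<80)&(abs(z-ht)<4)&(g>85)
m=cv2.morphologyEx(m.astype(np.uint8),cv2.MORPH_CLOSE,np.ones((7,7)))
print("flange",circ_plane(c,C+ht*N,N,m,60,76,C,E1,E2))
m=(r<80)&(abs(z)<4)&(g>90)
print("rim n",m.sum(),circ_plane(c,C,N,cv2.morphologyEx(m.astype(np.uint8),cv2.MORPH_CLOSE,np.ones((5,5))),62,76,C,E1,E2))
s0=load("side0.npz");P=cloud(s0); X=P-C; z=X@N; r=np.hypot(X@E1,X@E2); g=cv2.cvtColor(s0["frame"],cv2.COLOR_RGB2GRAY); m=(r<80)&(abs(z)<4)&(g>110)
print("rim0",circ_plane(s0,C,N,m,62,76,C,E1,E2))
E
```

```text
flange top h 33.5
flange (array([-3.2,  0.3]), np.float64(67.8), 83, array([-180, -150, -120,  -90,  -60,  -30,   60,   90,  120,  150]))
rim n 449 (array([-3.9, -0.9]), np.float64(67.5), 82, array([-180, -150, -120,  -90,  -60,   60,   90,  120,  150]))
rim0 (array([-1. , -0.1]), np.float64(69.8), 97, array([-180, -150, -120,  -90,  -60,  -30,    0,   30,   60,   90,  120,
        150]))
```

```bash
python3 -m creep '[{"tx":0.6,"ty":0,"tz":-0.1,"wx":0,"wy":0,"wz":0,"gripper":1},{"tx":1.2,"ty":0,"tz":-0.1,"wx":0,"wy":0,"wz":0,"gripper":1},{"tx":1.4,"ty":0,"tz":-0.1,"wx":0,"wy":0,"wz":0,"gripper":1},{"tx":1.4,"ty":0,"tz":-0.1,"wx":0,"wy":0,"wz":0,"gripper":1},{"tx":1.4,"ty":0,"tz":-0.1,"wx":0,"wy":0,"wz":0,"gripper":1}]'; python3 - <<'E'
from h import *
go(*lidgoal(7,NOTCH+55,1,0)); lidnow()
E
python3 -m creep '[{"tx":0.2,"ty":0,"tz":0,"wx":0,"wy":0,"wz":0,"gripper":1},{"tx":0.4,"ty":0,"tz":0,"wx":0,"wy":0,"wz":0,"gripper":1},{"tx":0.4,"ty":0,"tz":0,"wx":0,"wy":0,"wz":0,"gripper":1},{"tx":0.4,"ty":0,"tz":0,"wx":0,"wy":0,"wz":0,"gripper":1}]'; python3 - <<'E'
from h import *
go(*lidgoal(7,NOTCH+55,1,0)); lidnow()
E
```

```text
time: 22.9
tool_pos: [573.2, 152.5, 229.6]
tcp_rot: [0.718, 1.048, 1.404]
contact_force: [-0.4, -0.1, -4.2]
grip_width: 13.6
t=22.90 shift cm [ 0.41 -0.07  0.09] turn [0.003 0.001 0.002] q [-0.17  0.39  1.5   0.54  1.3  -1.02] F [-0.4 -0.1 -4.2] w 13.6
lid by arm: e1 1.3 e2 -1.1 z 11.1  theta 48.7 tilt 0.002 F in (E1,E2,N) [ 2.2 -0.4 -3.6]
time: 23.23
tool_pos: [573.7, 154.3, 226.3]
tcp_rot: [0.717, 1.048, 1.402]
contact_force: [0.3, -1.3, -3.7]
grip_width: 13.8
t=23.23 shift cm [ 0.04 -0.05  0.08] turn [0.003 0.001 0.002] q [-0.17  0.39  1.5   0.55  1.29 -1.02] F [ 0.3 -1.3 -3.7] w 13.8
lid by arm: e1 1.3 e2 -1.0 z 7.4  theta 48.7 tilt 0.003 F in (E1,E2,N) [ 2.9  0.5 -2.6]
```

```bash
python3 -m creep '[{"tx":0.1,"ty":-0.05,"tz":0.05,"wx":0,"wy":0,"wz":0,"gripper":1},{"tx":0.1,"ty":-0.05,"tz":0.05,"wx":0,"wy":0,"wz":0,"gripper":1},{"tx":0.1,"ty":-0.05,"tz":0.05,"wx":0,"wy":0,"wz":0,"gripper":1}]'; python3 - <<'E'
from h import *
go(*lidgoal(7,NOTCH+55,1,0)); lidnow()
E
python3 -m creep '[{"tx":0.1,"ty":0,"tz":0,"wx":0,"wy":0,"wz":0,"gripper":1},{"tx":0.1,"ty":0,"tz":0,"wx":0,"wy":0,"wz":0,"gripper":1},{"tx":0.1,"ty":0,"tz":0,"wx":0,"wy":0,"wz":0,"gripper":1}]'; python3 - <<'E'
from h import *
go(*lidgoal(7,NOTCH+55,1,0)); lidnow()
c=snap("side","18"); crop(c,220,200,320,290,8,"pics/s18.png")
E
```

```text
time: 23.48
tool_pos: [574.3, 154.6, 225.9]
tcp_rot: [0.717, 1.048, 1.403]
contact_force: [-3.4, -1.4, 1.6]
grip_width: 13.4
t=23.48 shift cm [-0.02 -0.03  0.03] turn [0.003 0.001 0.002] q [-0.17  0.4   1.5   0.55  1.29 -1.02] F [-3.4 -1.4  1.6] w 13.4
lid by arm: e1 1.1 e2 -0.5 z 6.8  theta 48.7 tilt 0.003 F in (E1,E2,N) [ 0.9 -3.1  2.4]
time: 23.73
tool_pos: [574.4, 155.3, 225.1]
tcp_rot: [0.716, 1.047, 1.402]
contact_force: [-5.8, -1.8, 3.7]
grip_width: 13.7
t=23.73 shift cm [-0.12 -0.04  0.02] turn [0.003 0.002 0.002] q [-0.17  0.4   1.5   0.55  1.29 -1.02] F [-5.8 -1.8  3.7] w 13.7
lid by arm: e1 0.9 e2 -0.5 z 5.8  theta 48.7 tilt 0.003 F in (E1,E2,N) [ 0.5 -5.5  4.6]
```

View pics/s18.png

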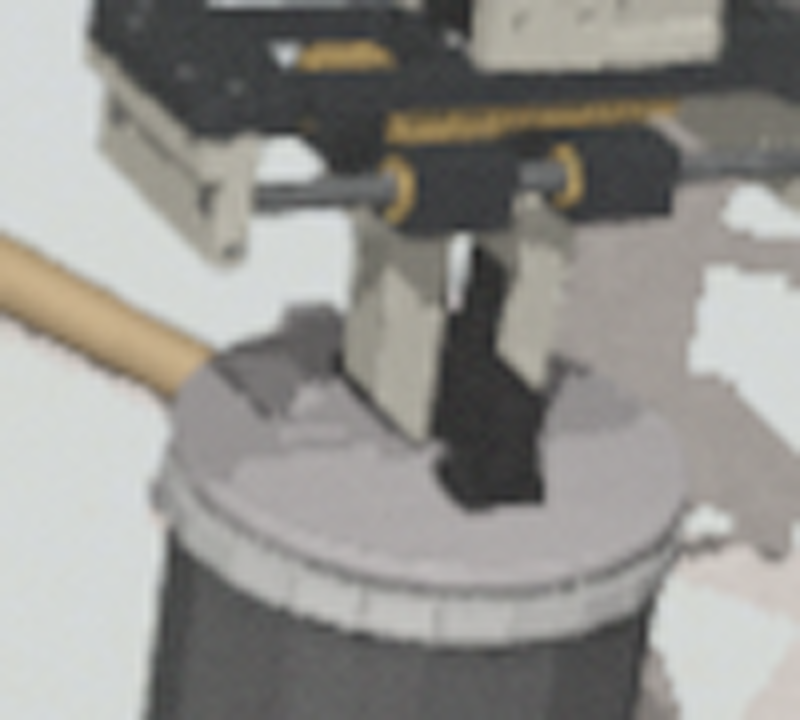

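```bash
python3 -m creep '[{"tx":-0.03,"ty":0.07,"tz":-0.06,"wx":0,"wy":0,"wz":0,"gripper":1},{"tx":-0.03,"ty":0.07,"tz":-0.06,"wx":0,"wy":0,"wz":0,"gripper":1},{"tx":-0.03,"ty":0.07,"tz":-0.06,"wx":0,"wy":0,"wz":0,"gripper":1},{"tx":-0.03,"ty":0.07,"tz":-0.06,"wx":0,"wy":0,"wz":0,"gripper":1}]'; python3 - <<'E'
from h import *
go(*lidgoal(7,NOTCH+55,1,0)); lidnow()
from plant import get_obs
print(get_obs()["moment"])
E
```

```text
time: 24.12
tool_pos: [574.1, 155.1, 225.1]
tcp_rot: [0.715, 1.048, 1.4]
contact_force: [-0.9, -0.7, 1.7]
grip_width: 13.8
t=24.12 shift cm [-0.12 -0.04  0.05] turn [0.003 0.002 0.003] q [-0.17  0.4   1.5   0.55  1.29 -1.02] F [-0.9 -0.7  1.7] w 13.8
lid by arm: e1 1.1 e2 -0.8 z 5.8  theta 48.7 tilt 0.004 F in (E1,E2,N) [-0.1 -0.8  1.9]
[-5.76986435e-01 -8.69830499e-02 -4.10648098e-04]
```

```bash
python3 -m creep '[{"tx":0,"ty":0,"tz":-0.025,"wx":0.12,"wy":0,"wz":0,"gripper":1},{"tx":0,"ty":0.006,"tz":-0.05,"wx":0.24,"wy":0,"wz":0,"gripper":1},{"tx":0,"ty":0.013,"tz":-0.074,"wx":0.36,"wy":0,"wz":0,"gripper":1},{"tx":0,"ty":0.018,"tz":-0.085,"wx":0.42,"wy":0,"wz":0,"gripper":1},{"tx":0,"ty":0.018,"tz":-0.085,"wx":0.42,"wy":0,"wz":0,"gripper":1},{"tx":0,"ty":0.018,"tz":-0.085,"wx":0.42,"wy":0,"wz":0,"gripper":1}]'; python3 - <<'E'
from h import *
lidnow()
from plant import get_obs
o=get_obs();print(o["moment"],o["grip_width"],o["joint_positions"].round(2))
c=snap("side","19"); crop(c,220,200,320,290,8,"pics/s19.png")
E
```

```text
time: 24.62
tool_pos: [573.0, 154.4, 224.5]
tcp_rot: [1.134, 1.048, 1.402]
contact_force: [0.2, -2.6, 1.4]
grip_width: 14.0
lid by arm: e1 1.6 e2 -0.9 z 5.8  theta 24.7 tilt 0.003 F in (E1,E2,N) [1.5 0.6 2.5]
[-1.0472079   0.00413885 -0.08821238] 14.00105514468881 [-0.17  0.39  1.51  0.55  1.29 -0.61]
```

View pics/s19.png

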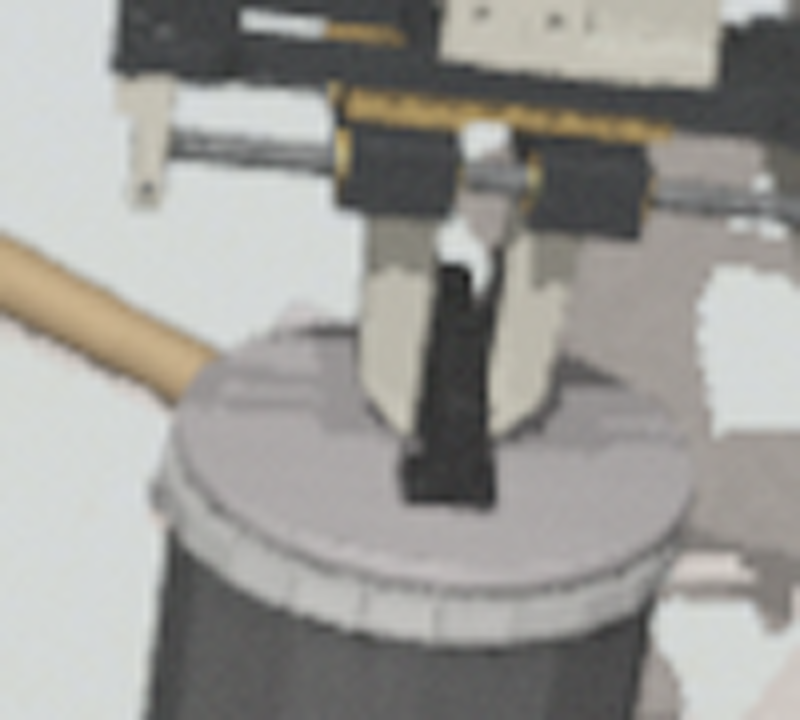

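```bash
python3 -m creep '[{"tx":0,"ty":0,"tz":-0.02,"wx":0.1,"wy":0,"wz":0,"gripper":1},{"tx":0,"ty":0,"tz":-0.04,"wx":0.2,"wy":0,"wz":0,"gripper":1},{"tx":0,"ty":0.01,"tz":-0.06,"wx":0.29,"wy":0,"wz":0,"gripper":1},{"tx":0,"ty":0.01,"tz":-0.06,"wx":0.29,"wy":0,"wz":0,"gripper":1},{"tx":0,"ty":0.01,"tz":-0.06,"wx":0.29,"wy":0,"wz":0,"gripper":1}]'; python3 - <<'E'
from h import *
lidnow()
from plant import get_obs
o=get_obs();print(o["moment"],o["grip_width"],o["joint_positions"].round(2))
E
```

```text
time: 25.08
tool_pos: [572.1, 154.8, 224.6]
tcp_rot: [1.424, 1.048, 1.403]
contact_force: [0.5, -2.5, 2.5]
grip_width: 13.8
lid by arm: e1 1.2 e2 -1.3 z 5.7  theta 8.2 tilt 0.002 F in (E1,E2,N) [0.9 0.9 3.3]
[-0.91903693  0.17182588 -0.15193874] 13.780131019021395 [-0.17  0.39  1.51  0.55  1.29 -0.32]
```

```bash
python3 -m creep '[{"tx":0,"ty":0,"tz":-0.01,"wx":0.06,"wy":0,"wz":0,"gripper":1},{"tx":0,"ty":0,"tz":-0.025,"wx":0.12,"wy":0,"wz":0,"gripper":1},{"tx":0,"ty":0,"tz":-0.04,"wx":0.18,"wy":0,"wz":0,"gripper":1},{"tx":0,"ty":0.01,"tz":-0.05,"wx":0.24,"wy":0,"wz":0,"gripper":1},{"tx":0,"ty":0.01,"tz":-0.05,"wx":0.25,"wy":0,"wz":0,"gripper":1},{"tx":0,"ty":0.01,"tz":-0.05,"wx":0.25,"wy":0,"wz":0,"gripper":1}]'; python3 - <<'E'
from h import *
lidnow()
from plant import get_obs
o=get_obs();print(o["moment"],o["grip_width"],o["joint_positions"].round(2))
c=snap("side","20"); crop(c,220,200,320,290,8,"pics/s20.png")
E
```

```text
time: 25.58
tool_pos: [571.9, 155.2, 224.1]
tcp_rot: [1.674, 1.047, 1.403]
contact_force: [4.1, -0.1, -4.7]
grip_width: 13.8
lid by arm: e1 1.2 e2 -1.1 z 5.1  theta -6.2 tilt 0.002 F in (E1,E2,N) [ 1.8  4.  -4.4]
[-0.59558711 -0.55705471 -0.27707925] 13.767372360048213 [-0.17  0.39  1.51  0.55  1.29 -0.07]
```

View pics/s20.png

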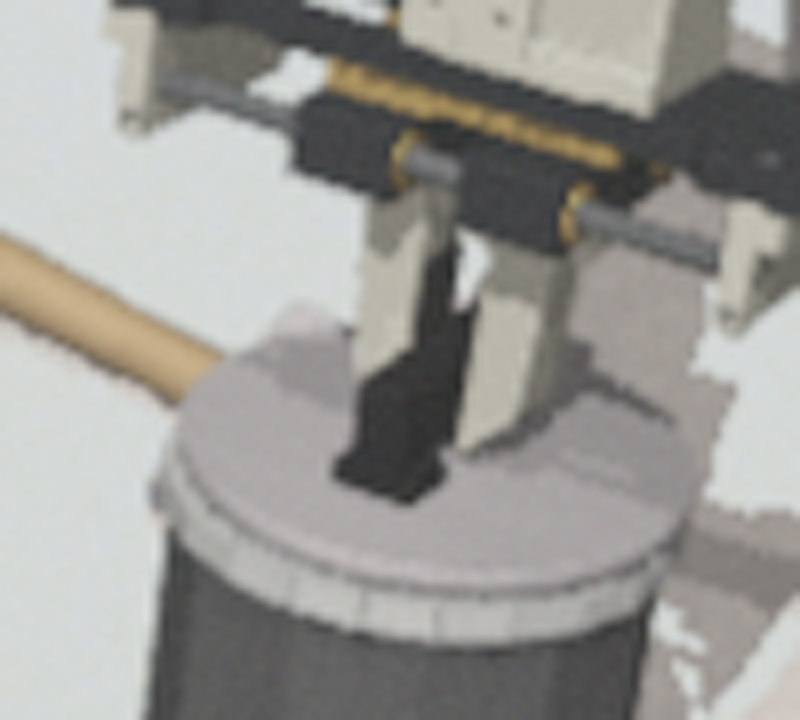

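```bash
python3 -m creep '[{"tx":0.1,"ty":0,"tz":0,"wx":-0.01,"wy":0,"wz":0,"gripper":1},{"tx":0.2,"ty":0,"tz":0,"wx":-0.01,"wy":0,"wz":0,"gripper":1},{"tx":0.3,"ty":0,"tz":0,"wx":-0.01,"wy":0,"wz":0,"gripper":1},{"tx":0.3,"ty":0,"tz":0,"wx":-0.01,"wy":0,"wz":0,"gripper":1},{"tx":0.3,"ty":0,"tz":0,"wx":-0.01,"wy":0,"wz":0,"gripper":1}]'; python3 - <<'E'
from h import *
lidnow()
from plant import get_obs
o=get_obs();print(o["moment"],o["grip_width"],o["joint_positions"].round(2))
E
```

```text
time: 26.05
tool_pos: [572.1, 156.5, 222.0]
tcp_rot: [1.666, 1.047, 1.402]
contact_force: [4.1, 0.8, -2.3]
grip_width: 13.7
lid by arm: e1 1.0 e2 -1.1 z 2.7  theta -5.7 tilt 0.003 F in (E1,E2,N) [-0.1  3.9 -2.7]
[-0.39992422 -0.49614724 -0.3561497 ] 13.724832376185903 [-0.17  0.4   1.51  0.55  1.28 -0.08]
```

```bash
python3 -m creep '[{"tx":0.1,"ty":0,"tz":0.07,"wx":0,"wy":0,"wz":0,"gripper":1},{"tx":0.2,"ty":0,"tz":0.07,"wx":0,"wy":0,"wz":0,"gripper":1},{"tx":0.3,"ty":0,"tz":0.07,"wx":0,"wy":0,"wz":0,"gripper":1},{"tx":0.3,"ty":0,"tz":0.07,"wx":0,"wy":0,"wz":0,"gripper":1},{"tx":0.3,"ty":0,"tz":0.07,"wx":0,"wy":0,"wz":0,"gripper":1}]'; python3 - <<'E'
from h import *
lidnow()
from plant import get_obs
o=get_obs();print(o["moment"],o["grip_width"],o["joint_positions"].round(2))
c=snap("side","21"); crop(c,220,200,320,290,8,"pics/s21.png")
E
```

```text
time: 26.47
tool_pos: [572.4, 157.0, 219.8]
tcp_rot: [1.667, 1.048, 1.403]
contact_force: [-0.9, -6.4, 3.8]
grip_width: 14.2
lid by arm: e1 1.7 e2 -0.9 z 0.4  theta -5.8 tilt 0.003 F in (E1,E2,N) [3.7 0.1 6.5]
[-0.50724592  0.46297912  0.1505958 ] 14.178531239434783 [-0.16  0.4   1.51  0.55  1.28 -0.08]
```

View pics/s21.png

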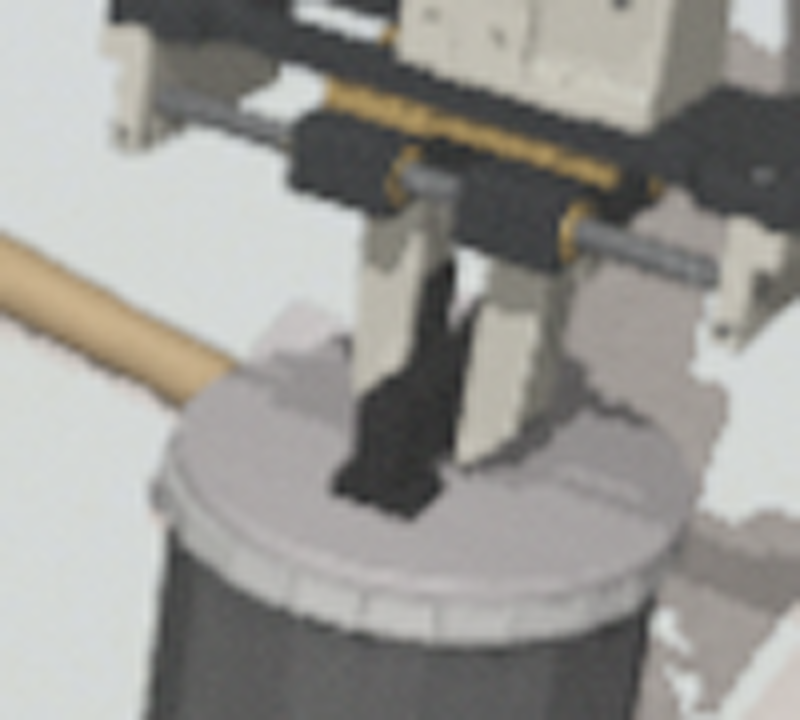

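```bash
python3 -m creep '[{"tx":0.1,"ty":0,"tz":0,"wx":0,"wy":0,"wz":0,"gripper":1},{"tx":0.2,"ty":0,"tz":0,"wx":0,"wy":0,"wz":0,"gripper":1},{"tx":0.2,"ty":0,"tz":0,"wx":0,"wy":0,"wz":0,"gripper":1},{"tx":0.2,"ty":0,"tz":0,"wx":0,"wy":0,"wz":0,"gripper":1}]'; python3 - <<'E'
from h import *
lidnow()
from plant import get_obs
o=get_obs();print(o["moment"],o["grip_width"],o["joint_positions"].round(2))
c=snap("side","22"); P=cloud(c); X=P-C; z=X@N; a=X@E1; b=X@E2; g=cv2.cvtColor(c["frame"],cv2.COLOR_RGB2GRAY)
for C0 in [C]:
    m=(np.hypot(a,b)<64)&(abs(z-6)<6)&(c["z_map"]>0)
    A=np.c_[a[m],b[m],np.ones(m.sum())]; y=z[m]; k=np.ones(len(y),bool)
    for i in range(6):
        s=np.linalg.lstsq(A[k],y[k],rcond=None)[0]; k=abs(A@s-y)<2.5
    print("flange top: z0 %.1f slopes %.3f %.3f n %d"%(s[2],s[0],s[1],k.sum()))
# rim from side0 for reference
c=load("side0.npz"); P=cloud(c); X=P-C; z=X@N; r=np.hypot(X@E1,X@E2); m=(r>58)&(r<67)&(abs(z)<5); A=np.c_[(X@E1)[m],(X@E2)[m],np.ones(m.sum())]; y=z[m]; k=np.ones(len(y),bool)
for i in range(6):
    s=np.linalg.lstsq(A[k],y[k],rcond=None)[0]; k=abs(A@s-y)<2.5
print("rim: z0 %.1f slopes %.3f %.3f n %d"%(s[2],s[0],s[1],k.sum()))
E
```

```text
time: 26.85
tool_pos: [572.5, 157.0, 219.7]
tcp_rot: [1.664, 1.049, 1.4]
contact_force: [-8.2, -13.6, 15.8]
grip_width: 13.8
lid by arm: e1 1.7 e2 -0.8 z 0.3  theta -5.7 tilt 0.004 F in (E1,E2,N) [ 4.9 -5.9 21. ]
[-0.70379906  1.27182362  0.61604146] 13.83948365360445 [-0.16  0.4   1.51  0.55  1.27 -0.08]
flange top: z0 7.3 slopes 0.003 -0.002 n 1024
rim: z0 1.1 slopes 0.001 -0.001 n 418
```

```bash
python3 -m creep '[{"tx":-0.1,"ty":0,"tz":-0.05,"wx":0,"wy":0,"wz":0,"gripper":1},{"tx":-0.15,"ty":0,"tz":-0.05,"wx":0,"wy":0,"wz":0,"gripper":1},{"tx":-0.15,"ty":0,"tz":-0.05,"wx":0,"wy":0,"wz":0,"gripper":-0.2},{"tx":-0.15,"ty":0,"tz":-0.05,"wx":0,"wy":0,"wz":0,"gripper":-0.2},{"tx":-0.15,"ty":0,"tz":-0.05,"wx":0,"wy":0,"wz":0,"gripper":-0.2},{"tx":-0.15,"ty":0,"tz":-0.05,"wx":0,"wy":0,"wz":0,"gripper":-0.2},{"tx":-0.15,"ty":0,"tz":-0.05,"wx":0,"wy":0,"wz":0,"gripper":-0.2},{"tx":-0.15,"ty":0,"tz":-0.05,"wx":0,"wy":0,"wz":0,"gripper":-0.2}]'; python3 -c "
from h import *
lidnow()"
```

```text
time: 27.57
tool_pos: [572.3, 158.3, 218.7]
tcp_rot: [1.668, 1.048, 1.404]
contact_force: [-0.4, -0.5, -0.6]
grip_width: 48.8
lid by arm: e1 1.1 e2 -1.2 z -1.1  theta -5.8 tilt 0.002 F in (E1,E2,N) [ 0.8 -0.3 -0.2]
```

```bash
python3 -m creep '[{"tx":-1,"ty":0,"tz":0,"wx":0,"wy":0,"wz":0,"gripper":-0.2},{"tx":-3,"ty":0,"tz":0,"wx":0,"wy":0,"wz":0,"gripper":-0.2},{"tx":-6,"ty":0,"tz":0,"wx":0,"wy":0,"wz":0,"gripper":-0.2},{"tx":-10,"ty":0,"tz":0,"wx":0,"wy":0,"wz":0,"gripper":-0.2},{"tx":-14,"ty":0,"tz":0,"wx":0,"wy":0,"wz":0,"gripper":-0.2},{"tx":-18,"ty":0,"tz":0,"wx":0,"wy":0,"wz":0,"gripper":-0.2},{"tx":-18,"ty":0,"tz":0,"wx":0,"wy":0,"wz":0,"gripper":-0.2},{"tx":-18,"ty":0,"tz":0,"wx":0,"wy":0,"wz":0,"gripper":-0.2}]'; python3 - <<'E'
from h import *
go([300,100,400],np.eye(3))
c=snap("side","23"); crop(c,220,200,320,290,8,"pics/s23.png"); P=cloud(c); X=P-C; z=X@N; a=X@E1; b=X@E2
m=(np.hypot(a,b)<64)&(abs(z-6)<6)&(c["z_map"]>0)
A=np.c_[a[m],b[m],np.ones(m.sum())]; y=z[m]; k=np.ones(len(y),bool)
for i in range(6):
    s=np.linalg.lstsq(A[k],y[k],rcond=None)[0]; k=abs(A@s-y)<2.5
print("flange top: z0 %.1f slopes %.3f %.3f n %d"%(s[2],s[0],s[1],k.sum()))
E
```

```text
time: 28.23
tool_pos: [558.0, 68.0, 377.2]
tcp_rot: [1.657, 1.049, 1.392]
contact_force: [-0.3, -0.1, -1.0]
grip_width: 55.0
t=28.23 shift cm [ -2.7   -2.34 -25.85] turn [-0.611 -1.498 -0.206] q [-0.33  0.3   1.23  0.52  1.68 -0.03] F [-0.3 -0.1 -1. ] w 55.0
flange top: z0 7.3 slopes 0.003 0.001 n 1078
```

View pics/s23.png

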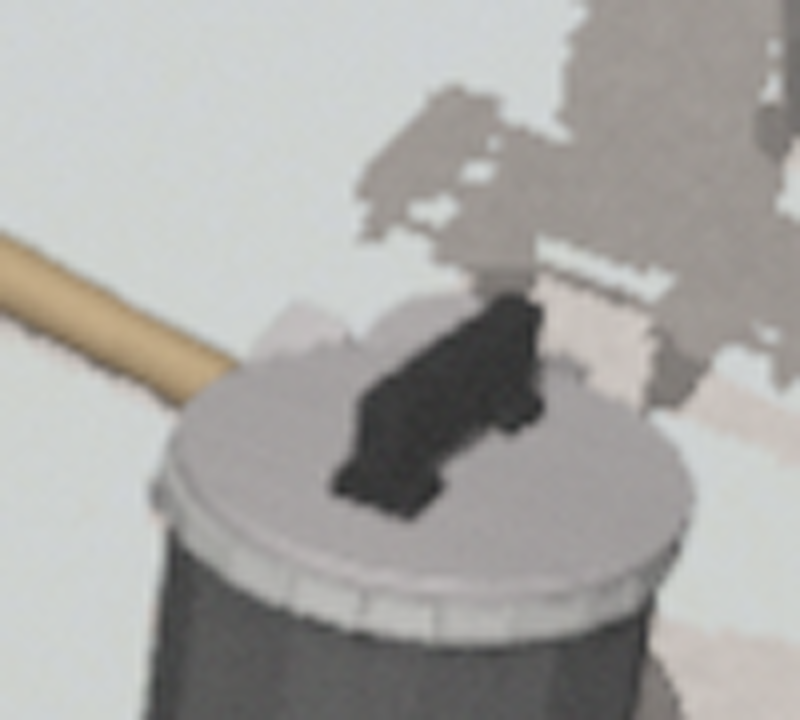

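```bash
python3 - <<'E'
from h import *
c=snap("top","24"); crop(c,140,120,270,230,6,"pics/t24.png")
a=load("side0.npz"); b=load("side23.npz")
d=(cv2.absdiff(cv2.cvtColor(a["frame"],cv2.COLOR_RGB2GRAY),cv2.cvtColor(b["frame"],cv2.COLOR_RGB2GRAY))).astype(int)
for n,(u,v) in dict(bottle=(325,200),can=(380,205),jar=(341,237),tin=(276,244),mallet=(284,150),hammer=(215,230),brush=(345,152),spanner=(365,350)).items():
    print(n,np.median(cloud(a)[v-3:v+4,u-3:u+4].reshape(-1,3),0).round(0),np.median(cloud(b)[v-3:v+4,u-3:u+4].reshape(-1,3),0).round(0))
E
```

```text
bottle [ 508. -176.   83.] [ 508. -175.   83.]
can [ 351. -188.   76.] [ 351. -188.   77.]
jar [447. -55.  76.] [447. -55.  75.]
tin [611. -15.  59.] [567. 136. 269.]
mallet [ 669. -363.   88.] [ 669. -362.   89.]
hammer [806. -58.  25.] [806. -58.  25.]
brush [ 481. -466.   20.] [ 481. -466.   20.]
spanner [353. 212.   7.] [353. 212.   8.]
```

View pics/t24.png

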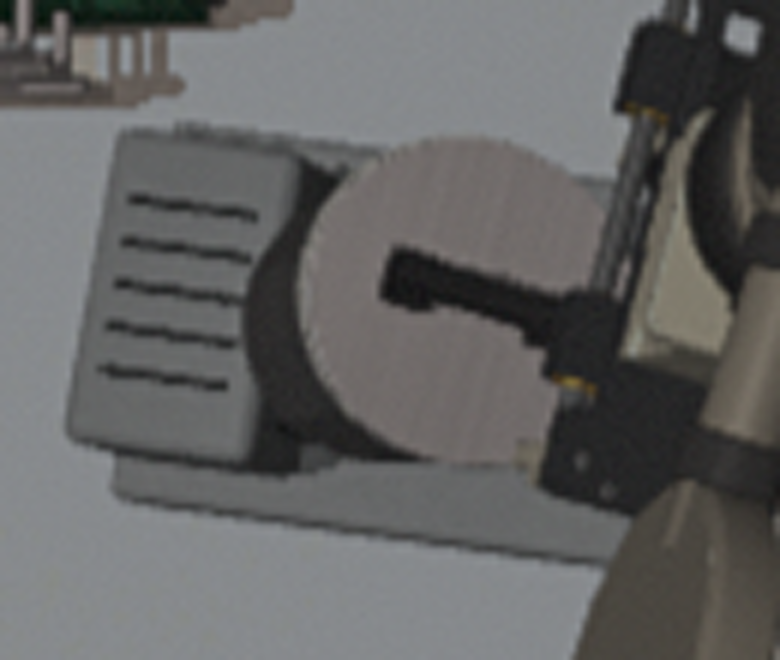

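View pics/side23.png

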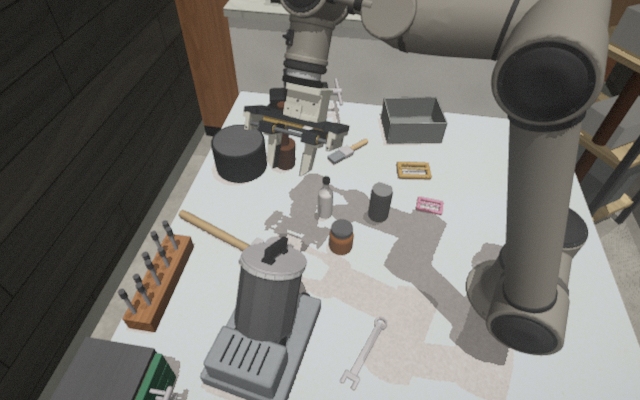

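```bash
python3 - <<'E'
from plant import *
print(get_obs()["time"]); print(close_job())
E
```

```text
28.3333
the job is handed in; nothing more can be done
None
```

The brass buckle is in the barrel and the lid is closed over it with its key in the notch. I handed the job in at 28.3 s, and it gave no verdict.

**What I did**
- **Buckle:** I dropped it about 20 mm inside the mouth. The top picture showed it in the barrel at z ≈ -105 mm (x ≈ 30, y ≈ 4 mm).
- **Lid:** I laid it with the key on the rim about 55° from the notch and paused about 15° (16 mm) short of the notch. I then turned on until the upward force on the lid fell away and pushed it home with about 25 N.

**Last checks**
- **Seating:** the flange top is 6.2 mm above the rim and the flange is 6 mm thick, so the lid sits about 0.2 mm proud. It tilts about 0.003 rad.
- **Key:** by the arm's pose the key was at -5.8° when I let go; I measured the notch at -6.5°. I did not see the key in the notch directly, because the arm hid that side in the last top picture.
- **Release:** after letting go, the force on the tool was near zero and the fingers were well clear of the lid.
- **Other things on the bench:** the bottle, can, jar, mallet, hammer, brush and spanner read within 1 mm of where they started. The lid hid the tin from my side check, so I did not measure it again.

**What disagreed**
- **Fingertip position:** the reported TCP lies about 26 mm beyond the real fingertips along the tool axis. My first two closes on the buckle therefore missed above it without touching anything. I measured the offset with the side camera and allowed for it from then on.
- **Lid centre:** camera and arm readings of the held lid differed by up to 4 mm, so I corrected its position using the contact forces as it went in.

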